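# Charge the tumble sander with stamp blanks

### The arm

A 6-joint arm with a two-finger parallel gripper is mounted at the origin on a cart in front of the work surface, level with it; the furniture and walls round the work are solid. World frame = base frame: x ahead of the robot, y to its left, z up, the work surface at z = 0. Lengths are in mm, angles in rad, forces in N, time in s.
With the tool pointing down it reaches from about 275 to 1000 mm from the base axis. Payload 8.4 kg.
Tool frame: the origin (TCP) lies between the finger pads; the fingertips stand 11 mm ahead of it and the grasp point (between the pads) lies 8 mm behind it; z points along the fingers, y is the direction in which the jaws open and shut (so a half turn about z gives the same grasp; the last joint's range is limited). The gripper opens to 85 mm and grips with 20 to 120 N. Pads are 22 mm wide; open, the fingers measure 114 mm over their backs; the gripper's body (76 mm by 85 mm) begins 54 mm behind the grasp point. The pads swing forward as they close: fully open they stand 13 mm farther back than shut.
Start: joints at [-1.176, 0.353, 1.633, -0, 1.155, -0.002], TCP at [241.542, -576.442, 242.281] pointing down, gripper open.
Joint ranges: [-2.63, 2.63], [-0.92, 2.1], [0.06, 2.66], [-1.3, 4.44], [0, 2.69], [-3.02, 3.02]. Speed limits (rad/s): [2.22, 2.22, 2.79, 3.14, 3.14, 3.14].

### API

Orientations are given as a unit quaternion [x, y, z, w].
In Python, from station import arm gives the robot as it stands.
- The arm moves only by the tool drive_tool, never from a script. Its argument "targets" is one flat list of numbers, 7 for each row, row after row: the shift along the tool's x, y, z in units of 0.5 m (1.0 is 0.5 m), then the turn, a rotation vector about the tool's x, y, z in units of 360 degrees (1.0 is 360 degrees), then the opening, from 0 (shut) to 1 (fully open). A call has 1 to 5 rows; each row is the pose to reach, as a shift and turn from the pose commanded when the call began, along the tool's axes at that moment, turning the shorter way round; what a row does not reach only later rows make up. A row lasts 1/8 s, in which the tool goes at most 62.5 mm and 10.7 degrees, less where a joint would pass 70% of its speed; a pose out of reach is approached as far as the arm can. A call with a number of a shift or a turn outside -1 to 1 is refused whole. A call with a gripper value outside its range is refused whole. The fingers move at their own pace and stop on an object; the grip force is fixed at half the most. Time passes only in rows, so rows that repeat a pose let the fingers close. It gives the time, the measured TCP pose, the force and the opening at its end, in the units of the state.
- arm.get_state(): the state, without advancing time (a new reading comes with each control period).
- arm.capture(name): name is "side" or "top" or "wrist"; returns the picture (420x560x3 uint8, blue, green, red); there is no depth.
- arm.get_calibration(name): a dict with "K" (3x3 intrinsics, pixels), "world_from_camera" (4x4, takes a point from camera to world coordinates); the wrist camera has in their place "tool_from_camera" (4x4, takes a point from camera to tool coordinates, whose origin is the TCP and whose axes are the flange's). Camera axes: x right, y up, looking along -z (the intrinsics and any distortion apply to the point x, -y, -z); pixel columns grow to the right and rows downward; lengths in mm; the calibration is good to about 2 mm. A picture is of the moment at which its call begins: read the wrist's pose just before it. get_calibration takes no time and is no camera call.
- arm.hand_in(): hands the job in, once; it reports no verdict.
The state is a dict: "clock": time; "joints": joint angles; "dq": joint speeds; "joint_efforts": joint torques, N m; "eef_pos": TCP position; "ee_rot": TCP orientation; "ft_force": force on the tool from outside, world axes, zero at the start; "torque": the same for the moment, N m; "width": finger opening in mm.
Only numpy, scipy, OpenCV 4.12 (cv2) and the standard library are available. Lean on these libraries where they do the work, as an engineer would, in place of code of your own. Each camera call takes 0.05 s, during which the arm holds its last target.

### The job

First turn the three captive knobs on top of the tumble sander's cover clockwise to their end stops. Then put every loose wooden stamp blank (there may be two to four) into the trough of the steel loading boat, slide the loaded boat level through the slot in the sander's cover, and tip it sideways inside so that all the blanks drop into the sander, without the boat ever touching the cover. Finally draw the empty boat out and lay it back level on its cork mat, with its handle towards the same end as before; leave the ink jar and the baren where they stand.

Things in the scene. Friction and masses are not known exactly. Their poses are not given: they have to be found in the camera images.
- sander: dark grey tumble sander, a closed box 175 mm deep (x) x 240 wide (y) x 160 high, fixed; origin on the table under the middle of its front face; x points back into the box, z up. Inside: x 0 to 169, y -114 to 114, z 6 to 156 mm; clear window on top behind the flange, motor at the back. A blank is in it when it lies inside, its centre below z = 75 mm
- cover: bent aluminium cover plate, fixed to the sander, same frame as the sander: a 4 mm plate over the whole front (x -4 to 0 mm) with the slot in it, and a flange on top (x -4 to 56 mm, top at z = 164 mm) that carries the three knobs. The boat must not touch it
- slot (a point): centre of the slot in the cover, 104 mm above the table; the slot is 94 mm wide (sander's y) and 52 mm high (z 78 to 130 mm), axes as the sander's
- boat: loose steel loading boat, 262 mm long, about 220 g; origin on its underside half-way along, x from handle to trough, z up. From the rear: wooden handle block x -131 to -75 mm, round rod 12 mm thick with its axis at z = 14 mm, x -75 to 3, trough x 3 to 131. Stands level on handle block and trough; mass centre about 55 mm behind the origin. Starts on the mat, trough away from the robot
- boat_grip (a point): middle of the boat's wooden handle block where it is gripped: 103 mm behind the boat's origin, 30 mm above its underside; boat's axes. The block is 56 mm long (x), 18 wide (y), 44 high (z)
- boat_trough (a point): centre of the trough's inner floor, 67 mm ahead of the boat's origin, 3 mm above its underside; boat's axes. 128 mm long (122 inside); flat floor 32 wide; side walls flare at 30 degrees, to 78 wide and 15 high over all; end walls 62 wide, 22 high. Slippery steel (friction 0.15): blanks slide out sideways when it is rolled 45 degrees or more about its x
- mat: cork mat 290 mm (x) x 110 mm (y), 4 mm thick, fixed; origin at the centre of its underside, on the table; x along its length, away from the robot
- blank0_center (a point): loose wooden stamp blank with a thin grey lino face on one end, 25 (along its x) x 22 x 22 mm, 15 g; this point is its centre. It starts lying flat on the table. Between two and four blanks are there; an absent one has no pose
- blank1_center (a point): loose wooden stamp blank with a thin grey lino face on one end, 25 (along its x) x 22 x 22 mm, 15 g; this point is its centre. It starts lying flat on the table. Between two and four blanks are there; an absent one has no pose
- blank2_center (a point): loose wooden stamp blank with a thin grey lino face on one end, 25 (along its x) x 22 x 22 mm, 15 g; this point is its centre. It starts lying flat on the table. Between two and four blanks are there; an absent one has no pose
- blank3_center (a point): loose wooden stamp blank with a thin grey lino face on one end, 25 (along its x) x 22 x 22 mm, 15 g; this point is its centre. It starts lying flat on the table. Between two and four blanks are there; an absent one has no pose
- knob_left (a joint): captive quarter-turn cover knob (left); value in rad, 0 = loose, 1.5 = fully home at its end stop; grows as the knob is turned clockwise seen from above; starts between 0 and 0.4; light friction (0.03 N m), stays where it is left
- knob_middle (a joint): captive quarter-turn cover knob (middle); value in rad, 0 = loose, 1.5 = fully home at its end stop; grows as the knob is turned clockwise seen from above; starts between 0 and 0.4; light friction (0.03 N m), stays where it is left
- knob_right (a joint): captive quarter-turn cover knob (right); value in rad, 0 = loose, 1.5 = fully home at its end stop; grows as the knob is turned clockwise seen from above; starts between 0 and 0.4; light friction (0.03 N m), stays where it is left
- knob_left_grip (a point): grip point of the left knob, on its vertical axis. Upright bar 42 mm long (along this frame's x, which turns with the knob and lies along the sander's x at joint 0), 14 mm thick (y), top 7 mm above this point; below the bar, from 23 mm under this point, a round skirt 44 mm across. The knobs stand 82 mm apart on the flange
- knob_middle_grip (a point): grip point of the middle knob, on its vertical axis. Upright bar 42 mm long (along this frame's x, which turns with the knob and lies along the sander's x at joint 0), 14 mm thick (y), top 7 mm above this point; below the bar, from 23 mm under this point, a round skirt 44 mm across. The knobs stand 82 mm apart on the flange
- knob_right_grip (a point): grip point of the right knob, on its vertical axis. Upright bar 42 mm long (along this frame's x, which turns with the knob and lies along the sander's x at joint 0), 14 mm thick (y), top 7 mm above this point; below the bar, from 23 mm under this point, a round skirt 44 mm across. The knobs stand 82 mm apart on the flange
- ink_jar_center (a point): centre of a blue ink jar with a black lid, 60 mm in diameter, 66 mm high, standing loose; a bystander
- baren_center (a point): centre of a round wooden baren with a bow handle, 94 mm in diameter, 42 mm high, lying loose; a bystander

How it is judged:
By the outcome, as a careful person would: the job done as asked, in the order asked, and still so for the second after the job is handed in, with the robot touching nothing.
Of blank0, blank1, blank2, blank3 only 2 to 4 are there at a start; the rules pass over those that are not, and their reading is None.
At some moment in a run one of blank0, blank1, blank2, blank3 may be knocked a few centimetres aside while the robot is not near it.
It also fails if it takes over 210 s, if anything falls off the work surface, if the arm or the gripper's body presses on something with over 40 N, if the wrist force passes 120 N, or if a joint passes its speed limit or range.

## Working session

There is one attempt and no reset: what is moved stays moved. The work goes in short steps, Python scripts to look and compute and a tool call to move; the robot and the scene stay as the last step left them, time stands still between calls to the robot, and variables do not carry over. Pictures are saved under pics/ and viewed, and the job is handed in when it is done.

Besides the shell and the picture viewer there is one more tool, called after ">>>" in YAML: its name, and indented under it one key for each argument. drive_tool: Moves the arm, as the interface text tells. Shifts and turns lie within -1 to 1; 1 stands for 0.5 m of shift or 360 degrees of turn. Its arguments: {"type":"object","properties":{"targets":{"type":"array","items":{"type":"number"}}},"required":["targets"]}

```bash
ls; mkdir -p pics; python3 - <<'E'
from station import arm
import cv2
s=arm.get_state();print(s)
for n in ["side","top","wrist"]:
    print(n,arm.get_calibration(n))
    cv2.imwrite(f"pics/a_{n}.png",arm.capture(n))
E
```

```text
pics
{'clock': 0.0, 'joints': array([-1.17638055e+00,  3.53613812e-01,  1.63419624e+00, -1.02126766e-05,
        1.15520728e+00, -2.41822862e-03]), 'dq': array([-0.00068795, -0.00093357, -0.00093174, -0.00151648, -0.00180121,
       -0.00077608]), 'joint_efforts': array([-2.21233063e-04, -6.05261350e+01, -3.42064619e+01, -1.43570412e-05,
        9.45047272e-03, -2.85609684e-05]), 'eef_pos': array([ 241.35801435, -575.97674217,  241.55655139]), 'ee_rot': array([ 9.80379187e-01,  1.97119613e-01, -1.43306053e-04, -6.97790243e-04]), 'ft_force': array([ 0.84952555,  0.24535085, -0.20392311]), 'torque': array([ 0.04492133, -0.031639  ,  0.00712962]), 'width': 85.16218937860592}
side {'K': array([[413.44748561,   0.        , 283.66841517],
       [  0.        , 413.44748561, 209.65310373],
       [  0.        ,   0.        ,   1.        ]]), 'world_from_camera': array([[ 9.98520160e-01, -2.87930112e-02,  4.61351538e-02,
         6.10609071e+02],
       [ 5.34102283e-02,  3.59489654e-01, -9.31619309e-01,
        -1.16955366e+03],
       [ 1.02390147e-02,  9.32704750e-01,  3.60495508e-01,
   
[... 466 characters left out ...]
       [ 7.70603114e-04,  9.53677057e-02,  9.95441815e-01,
         1.74552742e+03],
       [ 0.00000000e+00,  0.00000000e+00,  0.00000000e+00,
         1.00000000e+00]])}
wrist {'K': array([[338.4743015 ,   0.        , 282.16801351],
       [  0.        , 338.4743015 , 205.6920548 ],
       [  0.        ,   0.        ,   1.        ]]), 'tool_from_camera': array([[ 6.13256171e-04,  9.46220154e-01,  3.23522865e-01,
         8.28135105e+01],
       [ 9.99999729e-01, -7.11969768e-04,  1.86769298e-04,
         1.87544935e-01],
       [ 4.07063372e-04,  3.23522662e-01, -9.46220334e-01,
        -1.31272581e+02],
       [ 0.00000000e+00,  0.00000000e+00,  0.00000000e+00,
         1.00000000e+00]])}
```

View pics/a_top.png

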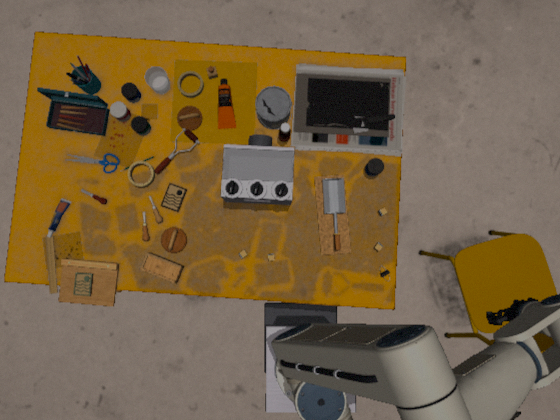

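View pics/a_side.png

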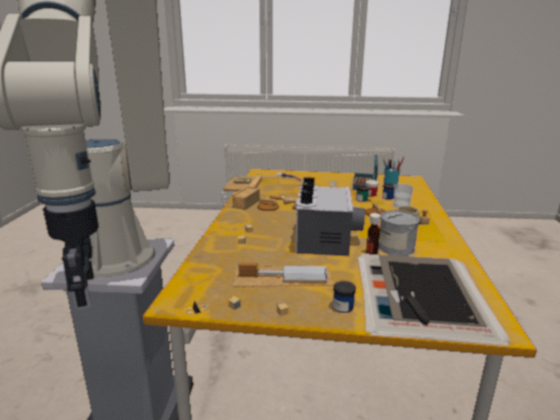

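View pics/a_wrist.png

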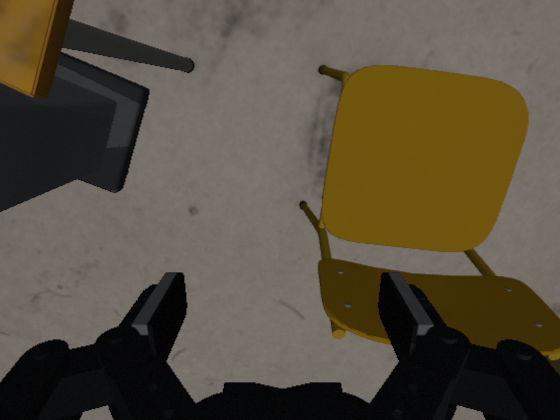

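```bash
cat > h.py <<'E'
import numpy as np, cv2
from scipy.spatial.transform import Rotation as R
from station import arm
def pose():
    s=arm.get_state(); return np.array(s['eef_pos']),R.from_quat(s['ee_rot'])
def cam(n,p=None):
    c=arm.get_calibration(n); K=np.array(c['K'])
    if n=='wrist':
        T=np.array(c['tool_from_camera']); W=np.eye(4); W[:3,:3]=p[1].as_matrix(); W[:3,3]=p[0]; return K,W@T
    return K,np.array(c['world_from_camera'])
def ray(kc,u,v):
    K,T=kc; d=np.array([(u-K[0,2])/K[0,0],-(v-K[1,2])/K[1,1],-1.]); return T[:3,3],T[:3,:3]@d
def onz(kc,u,v,z):
    o,d=ray(kc,u,v); return o+d*(z-o[2])/d[2]
def proj(kc,P):
    K,T=kc; q=np.linalg.inv(T)@np.append(P,1); return np.array([K[0,2]+K[0,0]*q[0]/-q[2],K[1,2]-K[1,1]*q[1]/-q[2]])
def snap(n,name,crop=None,scale=1):
    p=pose(); im=arm.capture(n); cv2.imwrite(f'pics/{name}_raw.png',im)
    np.save(f'pics/{name}_pose.npy',np.concatenate([p[0],p[1].as_quat()]))
    sh(im,name,crop,scale); return im,cam(n,p)
def sh(im,name,crop,scale):
    if crop: x0,y0,x1,y1=crop; im=im[y0:y1,x0:x1]
    cv2.imwrite(f'pics/{name}.png',cv2.resize(im,None,fx=scale,fy=scale,interpolation=cv2.INTER_CUBIC))
E
python3 - <<'E'
from h import *
im=cv2.imread('pics/a_top.png'); sh(im,'b',(205,130,405,280),4)
im2=cv2.imread('pics/a_side.png'); sh(im2,'bs',(180,160,380,330),4)
k=cam('top')
for n,(u,v,z) in dict(b0=(243,254,11),b1=(270,258,11),b2=(382,212,11),b3=(378,247,11),k0=(232,188,190),k1=(257,188,190),k2=(282,189,190),jar=(374,167,66),black=(385,273,0)).items(): print(n,onz(k,u,v,z).round())
E
```

```text
b0 [407. 241.  11.]
b1 [393. 143.  11.]
b2 [ 561. -266.   11.]
b3 [ 434. -249.   11.]
k0 [623. 268. 190.]
k1 [623. 186. 190.]
k2 [620. 103. 190.]
jar [ 718. -227.   66.]
black [ 340. -275.    0.]
```

View pics/b.png

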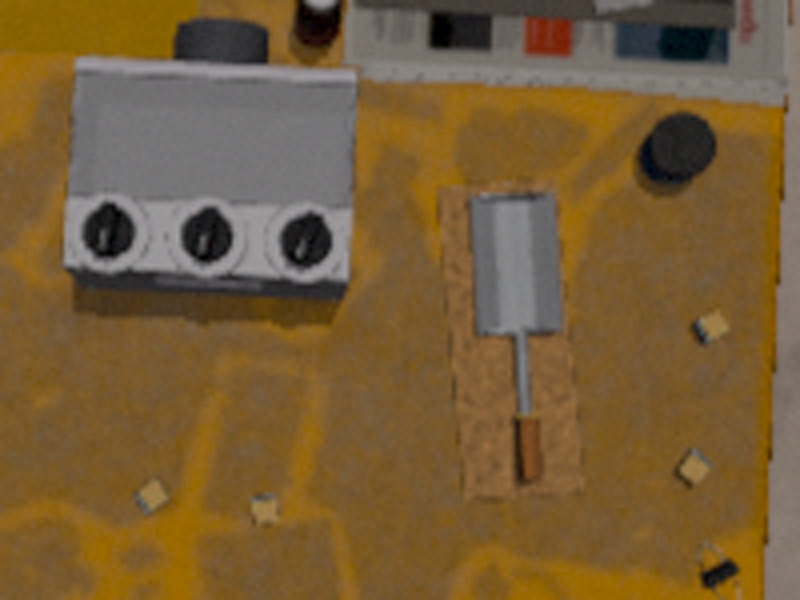

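View pics/bs.png

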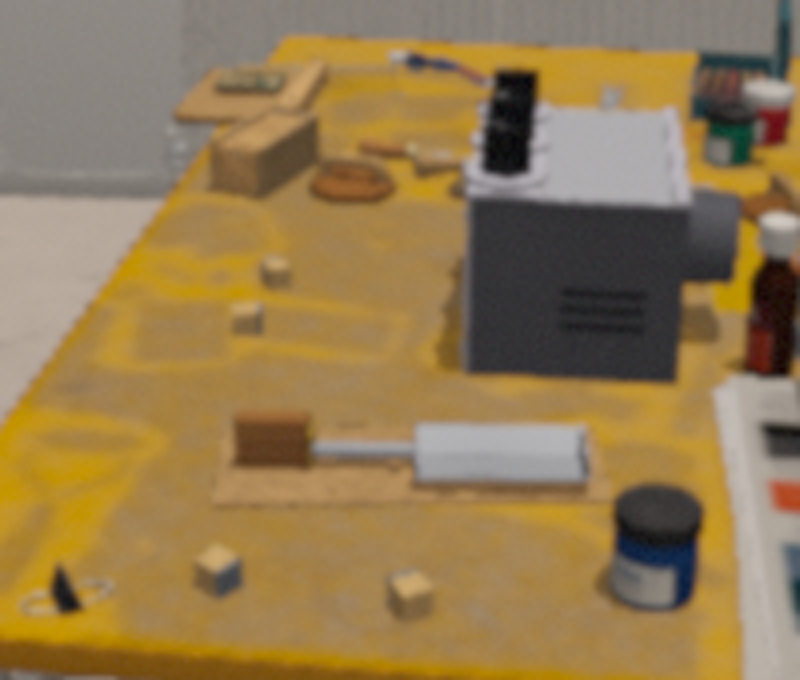

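```bash
cat >> h.py <<'E'
def Rd(a,deg=True):  # tool down, tool x at world angle a (deg)
    a=np.radians(a); c,s=np.cos(a),np.sin(a)
    return R.from_matrix(np.array([[c,s,0],[s,-c,0],[0,0,-1.]]))
def plan(pos,rot,w,ref=None,step=(55,9.5)):
    """print per-call target vectors from measured pose to target"""
    p,r=ref or pose()
    pos=np.array(pos,float)
    rv=(r.inv()*rot).as_rotvec(); n=max(np.linalg.norm(pos-p)/step[0],np.degrees(np.linalg.norm(rv))/step[1])
    calls=int(np.ceil(n/5-1e-6)) or 1
    print('rows needed %.1f'%n)
    for k in range(calls):
        f0,f1=k/calls,(k+1)/calls
        pk=p+(pos-p)*f0; rk=r*R.from_rotvec(rv*f0); pn=p+(pos-p)*f1; rn=r*R.from_rotvec(rv*f1)
        t=rk.inv().apply(pn-pk)/500; q=(rk.inv()*rn).as_rotvec()/(2*np.pi)
        print(', '.join('%.4f'%x for x in t),' ',', '.join('%.4f'%x for x in q),' ',w)
    return pos,rot
E
python3 - <<'E'
from h import *
plan([600,186,420],Rd(178),1)
E
```

```text
rows needed 16.3
0.3126, -0.2823, -0.0889   -0.0000, -0.0001, -0.1078   1
0.4205, -0.0240, -0.0890   -0.0000, -0.0001, -0.1078   1
0.3426, 0.2449, -0.0891   -0.0000, -0.0001, -0.1078   1
0.1134, 0.4056, -0.0892   -0.0000, -0.0001, -0.1078   1
```

>>> drive_tool:
  targets: [0.31, -0.28, -0.09, 0, 0, -0.108, 1, 0.31, -0.28, -0.09, 0, 0, -0.108, 1, 0.31, -0.28, -0.09, 0, 0, -0.108, 1, 0.31, -0.28, -0.09, 0, 0, -0.108, 1, 0.31, -0.28, -0.09, 0, 0, -0.108, 1]

```text
clock: 0.78
eef_pos: [331.1, -386.2, 287.8]
ee_rot: [0.858, 0.513, 0.0, 0.0]
ft_force: [-1.0, -0.4, 0.0]
width: 85.6
```

>>> drive_tool:
  targets: [0.42, -0.024, -0.09, 0, 0, -0.108, 1, 0.42, -0.024, -0.09, 0, 0, -0.108, 1, 0.42, -0.024, -0.09, 0, 0, -0.108, 1, 0.42, -0.024, -0.09, 0, 0, -0.108, 1, 0.42, -0.024, -0.09, 0, 0, -0.108, 1]

```text
clock: 1.4
eef_pos: [420.4, -196.7, 332.4]
ee_rot: [0.639, 0.769, -0.0, 0.0]
ft_force: [-0.4, -1.2, -0.0]
width: 85.4
```

>>> drive_tool:
  targets: [0.343, 0.245, -0.09, 0, 0, -0.108, 1, 0.343, 0.245, -0.09, 0, 0, -0.108, 1, 0.343, 0.245, -0.09, 0, 0, -0.108, 1, 0.343, 0.245, -0.09, 0, 0, -0.108, 1, 0.343, 0.245, -0.09, 0, 0, -0.108, 1]

```text
clock: 2.02
eef_pos: [509.8, -6.3, 376.8]
ee_rot: [0.348, 0.938, -0.0, -0.0]
ft_force: [0.8, -0.1, 0.2]
width: 85.3
```

>>> drive_tool:
  targets: [0.113, 0.406, -0.09, 0, 0, -0.108, 1, 0.113, 0.406, -0.09, 0, 0, -0.108, 1, 0.113, 0.406, -0.09, 0, 0, -0.108, 1, 0.113, 0.406, -0.09, 0, 0, -0.108, 1, 0.113, 0.406, -0.09, 0, 0, -0.108, 1]

```text
clock: 2.65
eef_pos: [599.2, 184.0, 421.2]
ee_rot: [0.017, 1.0, -0.0, -0.0]
ft_force: [-0.4, -0.7, -0.0]
width: 85.6
```

```bash
python3 - <<'E'
from h import *
print(pose()[0],arm.get_state()['joints'].round(3))
snap('wrist','k1')
E
```

```text
[599.24925848 183.96244695 421.16582417] [ 2.960e-01  2.460e-01  1.394e+00 -1.000e-03  1.504e+00 -1.241e+00]
```

View pics/k1.png

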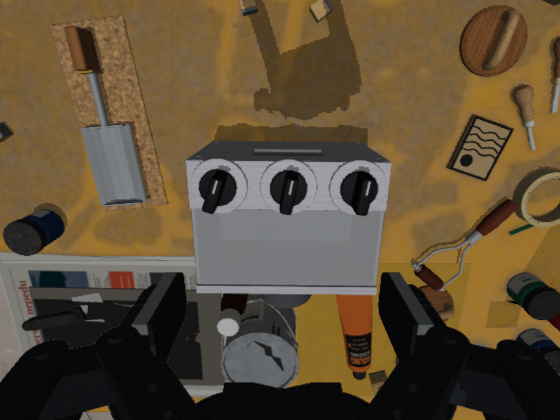

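```bash
python3 - <<'E'
from h import *
im=cv2.imread('pics/k1_raw.png'); sh(im,'k1z',(180,135,400,300),3.6)
E
```

```text
(no output)
```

View pics/k1z.png

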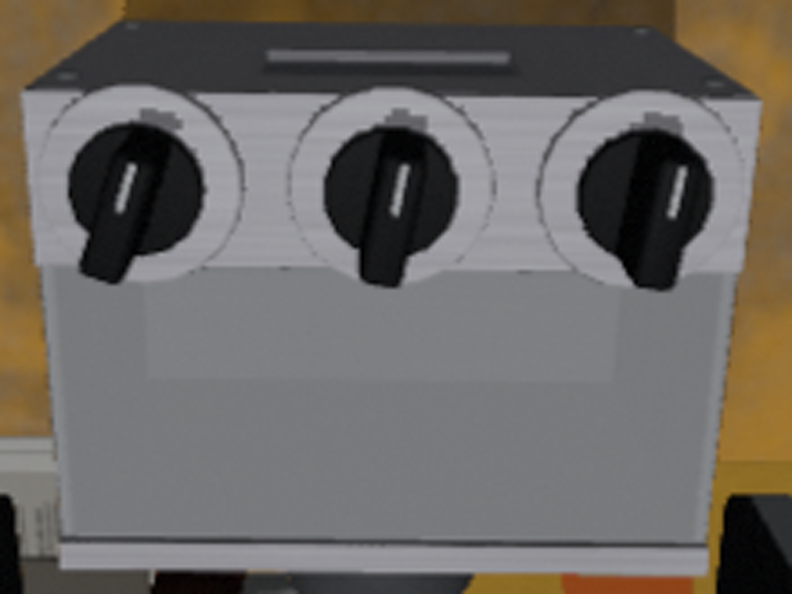

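```bash
python3 - <<'E'
from h import *
q=np.load('pics/k1_pose.npy'); k=cam('wrist',(q[:3],R.from_quat(q[3:])))
f=lambda x,y:(x/3.6+180-.36,y/3.6+135-.36)
L={'r?':((132,165),(120,212)),'m':((405,165),(397,215)),'l?':((683,167),(672,215))}
for n,(a,b) in L.items():
    c=((a[0]+b[0])/2,(a[1]+b[1])/2)
    o,d=ray(k,*f(*c)); print(n,'by depth',(o+362*d).round(1))
    for z in (200,204,208):
        A=onz(k,*f(*a),z);B=onz(k,*f(*b),z); v=B-A
        print(z,((A+B)/2).round(1),'ang',np.degrees(np.arctan2(v[1],v[0])).round(1),'len',np.linalg.norm(v).round(1))
for n,c in {'r':(137,190),'m':(391,191),'l':(645,193)}.items():
    print('skirt',[onz(k,*f(*c),z).round(1) for z in (170,174,178)])
# flange corners z=164
for n,c in {'fr':(22,93),'fl':(760,99),'br':(38,263),'bl':(738,272)}.items(): print(n,onz(k,*f(*c),164).round(1))
E
```

```text
r? by depth [610.9 110.9 203.4]
200 [611.8 110.1 200. ] ang -19.1 len 15.3
204 [610.7 111.  204. ] ang -19.1 len 15.1
208 [609.6 111.9 208. ] ang -19.1 len 15.0
m by depth [614.  192.5 203.4]
200 [615.  192.6 200. ] ang -10.2 len 15.7
204 [613.9 192.5 204. ] ang -10.2 len 15.5
208 [612.7 192.4 208. ] ang -10.2 len 15.4
l? by depth [617.  274.6 203.5]
200 [618.  275.5 200. ] ang -9.8 len 15.1
204 [616.9 274.5 204. ] ang -9.8 len 14.9
208 [615.7 273.4 208. ] ang -9.8 len 14.7
skirt [array([620.6, 107.2, 170. ]), array([619.5, 108. , 174. ]), array([618.4, 108.8, 178. ])]
skirt [array([623.6, 189.8, 170. ]), array([622.5, 189.8, 174. ]), array([621.4, 189.7, 178. ])]
skirt [array([627. , 272.5, 170. ]), array([625.8, 271.6, 174. ]), array([624.7, 270.7, 178. ])]
fr [588.6  71.9 164. ]
fl [598.4 309.7 164. ]
br [646.6  70.1 164. ]
bl [657.6 306.4 164. ]
```

```bash
python3 - <<'E'
from h import *
a=plan([618.8,108.3,250],Rd(161),.45)
b=plan([618.8,108.3,193],Rd(161),.45,ref=a)
plan([618.8,108.3,193],Rd(89.5),0,ref=b)
E
```

```text
rows needed 3.4
-0.0462, -0.1473, 0.3423   -0.0003, -0.0002, 0.0471   0.45
rows needed 1.0
0.0000, 0.0000, 0.1140   0.0000, 0.0000, 0.0000   0.45
rows needed 7.5
0.0000, 0.0000, 0.0000   0.0000, 0.0000, 0.0993   0
0.0000, 0.0000, 0.0000   0.0000, 0.0000, 0.0993   0
```

>>> drive_tool:
  targets: [-0.0462, -0.1473, 0.34, 0, 0, 0.047, 0.45, -0.0462, -0.1473, 0.34, 0, 0, 0.047, 0.45, -0.0462, -0.1473, 0.34, 0, 0, 0.047, 0.45, -0.0462, -0.1473, 0.34, 0, 0, 0.047, 0.45, -0.0462, -0.1473, 0.34, 0, 0, 0.047, 0.45]

```text
clock: 3.32
eef_pos: [619.5, 109.4, 253.7]
ee_rot: [0.164, 0.986, 0.0, 0.001]
ft_force: [0.1, 0.0, 0.0]
width: 38.3
```

```bash
python3 - <<'E'
from h import *
snap('wrist','k2')
plan([618.8,108.3,193],Rd(161),.45)
E
```

```text
rows needed 1.1
0.0014, -0.0044, 0.1232   0.0002, 0.0004, 0.0006   0.45
```

View pics/k2.png

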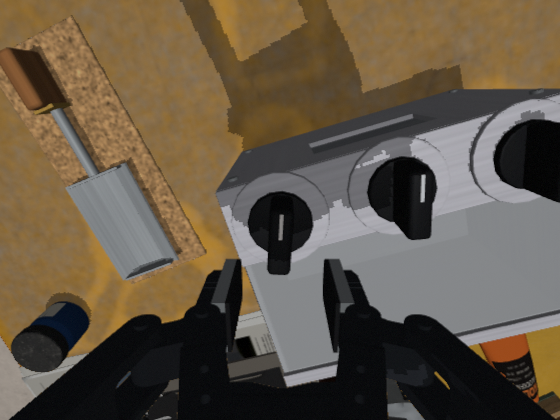

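>>> drive_tool:
  targets: [0.001, -0.004, 0.06, 0, 0, 0, 0.45, 0.001, -0.004, 0.12, 0, 0, 0, 0.45, 0.001, -0.004, 0.122, 0, 0, 0, 0.45, 0.001, -0.004, 0.122, 0, 0, 0, 0.1, 0.001, -0.004, 0.122, 0, 0, 0, 0]

```text
clock: 4.0
eef_pos: [619.2, 108.3, 193.9]
ee_rot: [0.162, 0.987, -0.0, 0.002]
ft_force: [-1.9, -5.1, 5.9]
width: 12.7
```

>>> drive_tool:
  targets: [0, 0, 0, 0, 0, 0, 0, 0, 0, 0, 0, 0, 0, 0, 0, 0, 0, 0, 0, 0, 0]

```text
clock: 4.38
eef_pos: [619.1, 108.3, 193.9]
ee_rot: [0.162, 0.987, -0.0, 0.002]
ft_force: [-1.4, -4.9, 4.1]
width: 12.6
```

```bash
python3 - <<'E'
from h import *
s=arm.get_state();print(s['width'],s['ft_force'],s['torque'])
plan([618.8,108.3,193],Rd(89.5),0)
E
```

```text
12.610930812360621 [-1.39236542 -4.92989669  4.08208774] [-0.7152789   0.18424455  0.02489481]
rows needed 7.6
0.0003, -0.0001, 0.0009   0.0002, 0.0002, 0.0998   0
0.0002, -0.0002, 0.0009   0.0002, 0.0002, 0.0998   0
```

Gripped (width 12.6, small force). Turn clockwise.

>>> drive_tool:
  targets: [0, 0, 0, 0, 0, 0.02, 0, 0, 0, 0, 0, 0, 0.04, 0, 0, 0, 0, 0, 0, 0.06, 0, 0, 0, 0, 0, 0, 0.08, 0, 0, 0, 0, 0, 0, 0.1, 0]

```text
clock: 5.0
eef_pos: [619.5, 108.6, 193.9]
ee_rot: [0.461, 0.887, 0.001, 0.002]
ft_force: [0.5, -2.0, 3.4]
width: 12.6
```

>>> drive_tool:
  targets: [0, 0, 0, 0, 0, 0.02, 0, 0, 0, 0, 0, 0, 0.04, 0, 0, 0, 0, 0, 0, 0.06, 0, 0, 0, 0, 0, 0, 0.08, 0, 0, 0, 0, 0, 0, 0.09, 0]

```text
clock: 5.62
eef_pos: [620.0, 108.8, 193.9]
ee_rot: [0.69, 0.724, 0.002, 0.002]
ft_force: [3.2, -1.8, 2.9]
width: 13.0
```

```bash
python3 - <<'E'
from h import *
s=arm.get_state();print(s['width'],s['ft_force'],s['torque'],s['joints'].round(3)); p,r=pose();x=r.apply([1,0,0]);print(np.degrees(np.arctan2(x[1],x[0])))
E
```

```text
13.013357850693769 [ 3.20798811 -1.83858411  2.89260417] [-0.43743983 -0.43766772 -0.01239001] [ 1.720e-01  4.050e-01  1.672e+00 -1.000e-03  1.060e+00  1.240e-01]
92.768677170562
```

>>> drive_tool:
  targets: [0, 0, 0, 0, 0, 0.005, 0, 0, 0, 0, 0, 0, 0.01, 0, 0, 0, 0, 0, 0, 0.01, 0]

```text
clock: 6.0
eef_pos: [620.0, 108.8, 193.9]
ee_rot: [0.71, 0.704, 0.002, 0.002]
ft_force: [3.3, -1.4, 7.9]
width: 12.8
```

```bash
cat >>h.py <<'E'
def st():
    s=arm.get_state();p,r=pose();x=r.apply([1,0,0]); z=r.apply([0,0,1])
    print('t%.2f w%.1f F'%(s['clock'],s['width']),s['ft_force'].round(1),'M',s['torque'].round(3),'ang %.2f'%np.degrees(np.arctan2(x[1],x[0])),'p',p.round(1),'z',z.round(3),'j',s['joints'].round(2))
E
python3 - <<'E'
from h import *
st()
E
```

```text
t6.00 w12.8 F [ 3.3 -1.4  7.9] M [-0.491 -0.395  1.371] ang 89.49 p [620.  108.8 193.9] z [ 0.005 -0.    -1.   ] j [ 0.17  0.4   1.67 -0.    1.06  0.18]
```

>>> drive_tool:
  targets: [0, 0, 0, 0, 0, 0, 0.45, 0, 0, 0, 0, 0, 0, 0.45, 0, 0, 0, 0, 0, 0, 0.45, 0, 0, -0.06, 0, 0, 0, 0.45, 0, 0, -0.12, 0, 0, 0, 0.45]

```text
clock: 6.62
eef_pos: [617.5, 108.8, 251.4]
ee_rot: [0.711, 0.703, -0.001, -0.001]
ft_force: [1.1, 0.2, 0.6]
width: 38.3
```

```bash
python3 - <<'E'
from h import *
st()
a=plan([622.2,190.4,250],Rd(169.8),.45)
b=plan([622.2,190.4,193],Rd(169.8),.45,ref=a)
E
```

```text
t6.62 w38.3 F [1.1 0.2 0.6] M [ 0.045  0.021 -0.035] ang 89.33 p [617.5 108.8 251.4] z [-0.002 -0.    -1.   ] j [0.17 0.35 1.62 0.   1.18 0.18]
rows needed 8.5
0.0817, 0.0038, 0.0014   -0.0001, -0.0001, -0.1118   0.45
0.0599, 0.0557, 0.0014   -0.0001, -0.0001, -0.1118   0.45
rows needed 1.0
0.0000, 0.0000, 0.1140   0.0000, 0.0000, 0.0000   0.45
```

>>> drive_tool:
  targets: [0.082, 0.004, 0, 0, 0, -0.112, 0.45, 0.082, 0.004, 0, 0, 0, -0.112, 0.45, 0.082, 0.004, 0, 0, 0, -0.112, 0.45, 0.082, 0.004, 0, 0, 0, -0.112, 0.45, 0.082, 0.004, 0, 0, 0, -0.112, 0.45]

```text
clock: 7.25
eef_pos: [620.2, 149.8, 251.1]
ee_rot: [0.426, 0.905, -0.0, -0.0]
ft_force: [0.2, -0.2, -0.9]
width: 38.8
```

>>> drive_tool:
  targets: [0.059, 0.056, 0, 0, 0, -0.112, 0.45, 0.059, 0.056, 0, 0, 0, -0.112, 0.45, 0.059, 0.056, 0, 0, 0, -0.112, 0.45, 0.059, 0.056, 0, 0, 0, -0.112, 0.45, 0.059, 0.056, 0, 0, 0, -0.112, 0.45]

```text
clock: 7.88
eef_pos: [623.0, 190.3, 251.1]
ee_rot: [0.089, 0.996, -0.0, -0.0]
ft_force: [-0.0, 0.6, -0.4]
width: 38.7
```

```bash
python3 - <<'E'
from h import *
st()
snap('wrist','k3')
plan([622.6,190.4,193],Rd(169.8),.45)
E
```

```text
t7.88 w38.7 F [-0.   0.6 -0.4] M [ 0.029 -0.016 -0.048] ang 169.75 p [623.  190.3 251.1] z [-0. -0. -1.] j [ 0.29  0.39  1.56  0.    1.19 -1.1 ]
rows needed 1.1
0.0009, 0.0001, 0.1164   -0.0000, -0.0000, -0.0004   0.45
```

View pics/k3.png

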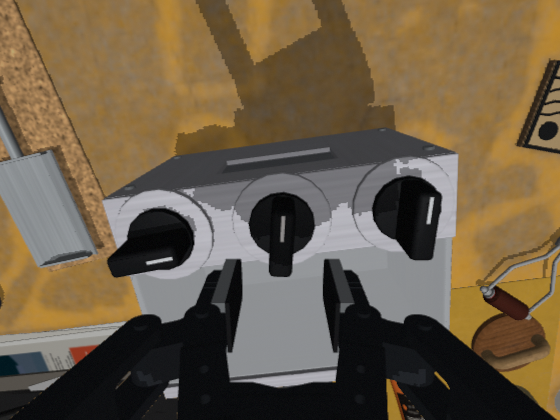

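>>> drive_tool:
  targets: [0, 0, 0.06, 0, 0, 0, 0.45, 0, 0, 0.116, 0, 0, 0, 0.45, 0, 0, 0.116, 0, 0, 0, 0.45, 0, 0, 0.116, 0, 0, 0, 0.1, 0, 0, 0.116, 0, 0, 0, 0]

```text
clock: 8.55
eef_pos: [624.0, 189.9, 194.9]
ee_rot: [0.088, 0.996, -0.0, 0.001]
ft_force: [0.5, -5.0, 2.6]
width: 12.4
```

>>> drive_tool:
  targets: [0, 0, 0, 0, 0, 0, 0, 0, 0, 0, 0, 0, 0, 0, 0, 0, 0, 0, 0, 0.02, 0, 0, 0, 0, 0, 0, 0.04, 0, 0, 0, 0, 0, 0, 0.06, 0]

```text
clock: 9.18
eef_pos: [624.0, 189.7, 194.8]
ee_rot: [0.275, 0.962, 0.0, 0.001]
ft_force: [0.3, -7.3, 6.0]
width: 12.8
```

>>> drive_tool:
  targets: [0, 0, 0, 0, 0, 0.02, 0, 0, 0, 0, 0, 0, 0.04, 0, 0, 0, 0, 0, 0, 0.06, 0, 0, 0, 0, 0, 0, 0.08, 0, 0, 0, 0, 0, 0, 0.1, 0]

```text
clock: 9.8
eef_pos: [623.9, 189.6, 194.8]
ee_rot: [0.558, 0.83, 0.0, 0.001]
ft_force: [-0.0, -6.3, 5.8]
width: 12.9
```

```bash
python3 - <<'E'
from h import *
st()
E
```

```text
t9.80 w12.9 F [-0.  -6.3  5.8] M [-1.047  0.048  0.037] ang 112.12 p [623.9 189.6 194.8] z [ 0.002 -0.001 -1.   ] j [ 0.29  0.44  1.62 -0.    1.08 -0.09]
```

Remaining to 89.3°: 22.8° = 0.063.

>>> drive_tool:
  targets: [0, 0, 0, 0, 0, 0.02, 0, 0, 0, 0, 0, 0, 0.04, 0, 0, 0, 0, 0, 0, 0.055, 0, 0, 0, 0, 0, 0, 0.064, 0, 0, 0, 0, 0, 0, 0.064, 0]

```text
clock: 10.42
eef_pos: [623.8, 189.6, 194.8]
ee_rot: [0.711, 0.704, 0.0, 0.001]
ft_force: [-0.5, -7.1, 5.3]
width: 13.1
```

```bash
python3 - <<'E'
from h import *
st()
E
```

```text
t10.43 w13.1 F [-0.5 -7.1  5.3] M [-1.18   0.071  1.421] ang 89.42 p [623.8 189.6 194.8] z [ 0.002 -0.002 -1.   ] j [ 0.29  0.44  1.62 -0.    1.09  0.31]
```

>>> drive_tool:
  targets: [0, 0, 0, 0, 0, 0, 0.45, 0, 0, 0, 0, 0, 0, 0.45, 0, 0, 0, 0, 0, 0, 0.45, 0, 0, -0.06, 0, 0, 0, 0.45, 0, 0, -0.12, 0, 0, 0, 0.45]

```text
clock: 11.05
eef_pos: [622.9, 190.4, 253.6]
ee_rot: [0.711, 0.703, -0.0, -0.0]
ft_force: [-0.1, 0.5, 0.5]
width: 38.5
```

```bash
python3 - <<'E'
from h import *
st()
a=plan([626.7,271.5,250],Rd(170.2),.45)
E
```

```text
t11.05 w38.5 F [-0.1  0.5  0.5] M [ 0.028  0.061 -0.013] ang 89.33 p [622.9 190.4 253.6] z [-0.001 -0.    -1.   ] j [0.29 0.38 1.56 0.   1.2  0.31]
rows needed 8.5
0.0811, 0.0029, 0.0035   -0.0001, -0.0001, -0.1123   0.45
0.0599, 0.0548, 0.0035   -0.0001, -0.0001, -0.1123   0.45
```

>>> drive_tool:
  targets: [0.081, 0.003, 0.003, 0, 0, -0.112, 0.45, 0.081, 0.003, 0.003, 0, 0, -0.112, 0.45, 0.081, 0.003, 0.003, 0, 0, -0.112, 0.45, 0.081, 0.003, 0.003, 0, 0, -0.112, 0.45, 0.081, 0.003, 0.003, 0, 0, -0.112, 0.45]

```text
clock: 11.68
eef_pos: [625.0, 231.0, 251.7]
ee_rot: [0.426, 0.905, 0.0, -0.0]
ft_force: [-0.7, 0.7, -1.4]
width: 38.3
```

>>> drive_tool:
  targets: [0.06, 0.055, 0.003, 0, 0, -0.112, 0.45, 0.06, 0.055, 0.003, 0, 0, -0.112, 0.45, 0.06, 0.055, 0.003, 0, 0, -0.112, 0.45, 0.06, 0.055, 0.003, 0, 0, -0.112, 0.45, 0.06, 0.055, 0.003, 0, 0, -0.112, 0.45]

```text
clock: 12.3
eef_pos: [627.1, 271.5, 250.2]
ee_rot: [0.089, 0.996, -0.0, -0.0]
ft_force: [0.5, -1.2, -0.5]
width: 38.3
```

```bash
python3 - <<'E'
from h import *
st()
snap('wrist','k4')
plan([626.7,271.5,193.5],Rd(170.2),.45)
E
```

```text
t12.30 w38.3 F [ 0.5 -1.2 -0.5] M [ 0.009 -0.017  0.023] ang 169.75 p [627.1 271.5 250.2] z [-0. -0. -1.] j [ 0.41  0.44  1.49  0.    1.22 -0.99]
rows needed 1.0
0.0008, -0.0001, 0.1135   0.0000, -0.0000, -0.0015   0.45
```

View pics/k4.png

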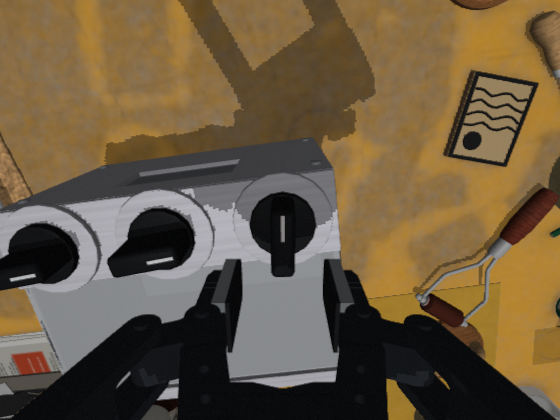

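>>> drive_tool:
  targets: [0, 0, 0.06, 0, 0, 0, 0.45, 0, 0, 0.114, 0, 0, 0, 0.45, 0, 0, 0.114, 0, 0, 0, 0.45, 0, 0, 0.114, 0, 0, 0, 0.1, 0, 0, 0.114, 0, 0, 0, 0]

```text
clock: 12.98
eef_pos: [627.8, 271.6, 194.9]
ee_rot: [0.088, 0.996, 0.0, 0.001]
ft_force: [-0.2, -2.0, 3.1]
width: 12.7
```

>>> drive_tool:
  targets: [0, 0, 0, 0, 0, 0, 0, 0, 0, 0, 0, 0, 0, 0, 0, 0, 0, 0, 0, 0.02, 0, 0, 0, 0, 0, 0, 0.04, 0, 0, 0, 0, 0, 0, 0.06, 0]

```text
clock: 13.6
eef_pos: [627.8, 271.5, 194.9]
ee_rot: [0.275, 0.962, 0.001, 0.001]
ft_force: [-0.8, -1.6, 6.8]
width: 12.8
```

>>> drive_tool:
  targets: [0, 0, 0, 0, 0, 0.02, 0, 0, 0, 0, 0, 0, 0.04, 0, 0, 0, 0, 0, 0, 0.06, 0, 0, 0, 0, 0, 0, 0.08, 0, 0, 0, 0, 0, 0, 0.1, 0]

```text
clock: 14.22
eef_pos: [627.6, 271.3, 194.9]
ee_rot: [0.558, 0.83, 0.001, 0.001]
ft_force: [-1.9, -2.9, 7.9]
width: 12.9
```

>>> drive_tool:
  targets: [0, 0, 0, 0, 0, 0.02, 0, 0, 0, 0, 0, 0, 0.04, 0, 0, 0, 0, 0, 0, 0.055, 0, 0, 0, 0, 0, 0, 0.064, 0, 0, 0, 0, 0, 0, 0.064, 0]

```text
clock: 14.85
eef_pos: [627.6, 271.2, 194.9]
ee_rot: [0.711, 0.703, 0.0, 0.001]
ft_force: [-3.0, -3.5, 7.7]
width: 13.0
```

```bash
python3 - <<'E'
from h import *
st()
E
```

```text
t14.85 w13.0 F [-3.  -3.5  7.7] M [-0.599  0.407  1.262] ang 89.40 p [627.6 271.2 194.9] z [ 0.002 -0.001 -1.   ] j [ 0.41  0.49  1.54 -0.    1.11  0.42]
```

>>> drive_tool:
  targets: [0, 0, 0, 0, 0, 0, 0.45, 0, 0, 0, 0, 0, 0, 0.45, 0, 0, 0, 0, 0, 0, 0.45, 0, 0, -0.06, 0, 0, 0, 0.45, 0, 0, -0.12, 0, 0, 0, 0.45]

```text
clock: 15.48
eef_pos: [626.9, 271.4, 253.4]
ee_rot: [0.711, 0.703, -0.001, -0.0]
ft_force: [0.5, -0.1, -0.5]
width: 38.2
```

```bash
python3 - <<'E'
from h import *
st()
a=plan([430,192,300],Rd(150),.8)
E
```

```text
t15.47 w38.2 F [ 0.5 -0.1 -0.5] M [-0.053  0.023 -0.023] ang 89.32 p [626.9 271.4 253.4] z [-0.001 -0.    -1.   ] j [0.41 0.43 1.49 0.   1.22 0.42]
rows needed 6.4
-0.0817, -0.1960, -0.0463   -0.0001, -0.0000, -0.0843   0.8
0.0284, -0.2104, -0.0464   -0.0001, -0.0000, -0.0843   0.8
```

>>> drive_tool:
  targets: [-0.08, -0.196, -0.046, 0, 0, -0.084, 0.8, -0.08, -0.196, -0.046, 0, 0, -0.084, 0.8, -0.08, -0.196, -0.046, 0, 0, -0.084, 0.8, -0.08, -0.196, -0.046, 0, 0, -0.084, 0.8]

```text
clock: 15.98
eef_pos: [528.6, 232.6, 276.8]
ee_rot: [0.504, 0.864, 0.0, 0.0]
ft_force: [0.1, 0.1, -0.1]
width: 68.2
```

>>> drive_tool:
  targets: [0.028, -0.21, -0.046, 0, 0, -0.084, 0.8, 0.028, -0.21, -0.046, 0, 0, -0.084, 0.8, 0.028, -0.21, -0.046, 0, 0, -0.084, 0.8, 0.028, -0.21, -0.046, 0, 0, -0.084, 0.8, 0.028, -0.21, -0.046, 0, 0, -0.084, 0.8]

```text
clock: 16.6
eef_pos: [431.0, 193.2, 299.1]
ee_rot: [0.263, 0.965, -0.0, -0.0]
ft_force: [0.4, 0.2, 0.0]
width: 68.1
```

```bash
python3 - <<'E'
from h import *
st()
snap('wrist','l1',(80,0,480,300),2)
E
```

```text
t16.60 w68.1 F [0.4 0.2 0. ] M [-0.006  0.015  0.043] ang 149.53 p [431.  193.2 299.1] z [-0. -0. -1.] j [ 0.42  0.05  1.88  0.    1.21 -0.62]
```

View pics/l1.png

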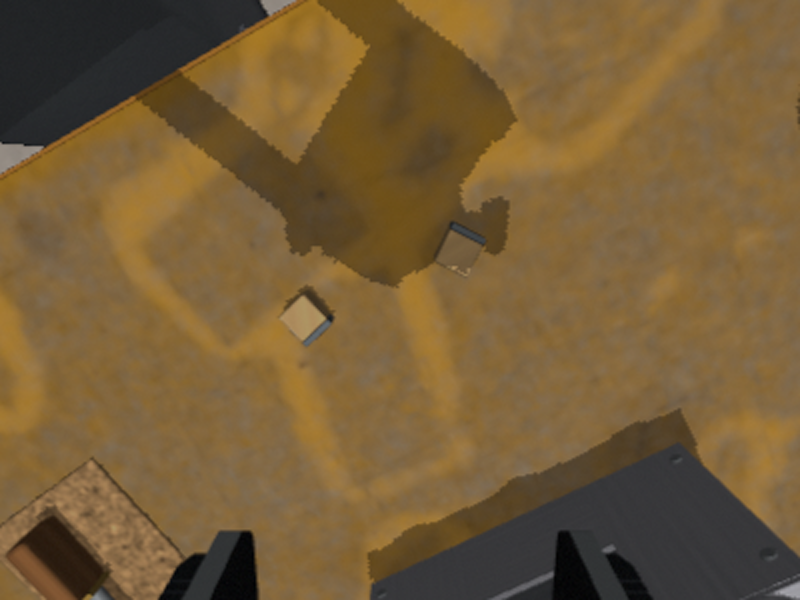

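```bash
python3 - <<'E'
from h import *
im=cv2.imread('pics/l1_raw.png')
a=cv2.resize(im[135:185,205:265],None,fx=10,fy=10,interpolation=cv2.INTER_CUBIC)[:500,:400*2]
b=cv2.resize(im[100:150,285:335],None,fx=8,fy=8,interpolation=cv2.INTER_CUBIC)
a=cv2.resize(im[135:185,208:258],None,fx=8,fy=8,interpolation=cv2.INTER_CUBIC)
cv2.imwrite('pics/l1z.png',np.hstack([a,b]))
E
```

```text
(no output)
```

View pics/l1z.png

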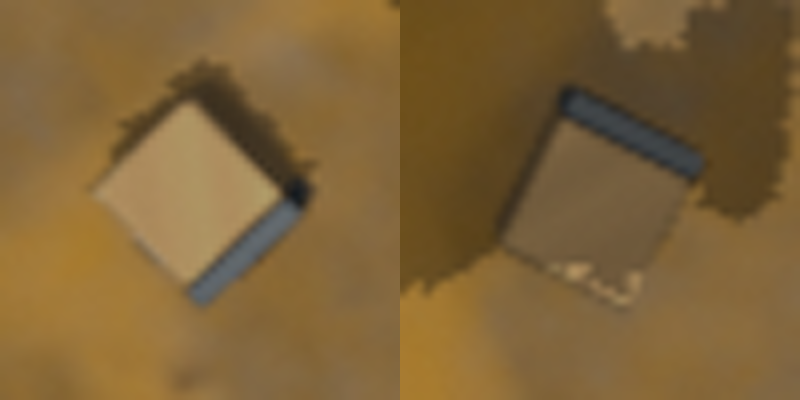

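```bash
cat >>h.py <<'E'
def kimg(name,n='wrist'):
    q=np.load(f'pics/{name}_pose.npy'); return cam(n,(q[:3],R.from_quat(q[3:])))
def quad(k,pts,off,s,z):
    P=np.array([onz(k,x/s+off[0]-.5+.5/s,y/s+off[1]-.5+.5/s,z) for x,y in pts]); c=P.mean(0)
    print('c',c.round(1),'edges',[(np.linalg.norm(e[:2]).round(1),np.degrees(np.arctan2(e[1],e[0])).round(1)) for e in np.roll(P,-1,0)-P]); return c
E
python3 - <<'E'
from h import *
k=kimg('l1')
quad(k,[(190,98),(95,188),(203,305),(305,195)],(208,135),8,22)
quad(k,[(165,92),(102,240),(222,308),(300,172)],(285,100),8,22)
E
```

```text
c [396.4 142.5  22. ] edges [(np.float64(20.4), np.float64(-78.3)), (np.float64(23.9), np.float64(10.1)), (np.float64(23.6), np.float64(105.9)), (np.float64(22.3), np.float64(-161.7))]
c [408.3 242.9  22. ] edges [(np.float64(22.9), np.float64(-53.2)), (np.float64(20.6), np.float64(30.7)), (np.float64(22.5), np.float64(120.7)), (np.float64(23.0), np.float64(-149.9))]
```

```bash
python3 - <<'E'
from h import *
a=plan([396.4,142.5,90],Rd(194),.6)
a=plan([396.4,142.5,17],Rd(194),.6,ref=a)
E
```

```text
rows needed 4.7
0.0081, -0.1222, 0.4180   -0.0000, -0.0001, -0.1234   0.6
rows needed 1.3
0.0000, 0.0000, 0.1460   0.0000, 0.0000, 0.0000   0.6
```

>>> drive_tool:
  targets: [0.008, -0.122, 0.418, 0, 0, -0.1235, 0.6, 0.008, -0.122, 0.418, 0, 0, -0.1235, 0.6, 0.008, -0.122, 0.418, 0, 0, -0.1235, 0.6, 0.008, -0.122, 0.418, 0, 0, -0.1235, 0.6, 0.008, -0.122, 0.418, 0, 0, -0.1235, 0.6]

```text
clock: 17.27
eef_pos: [394.7, 141.4, 88.4]
ee_rot: [-0.123, 0.992, -0.001, -0.003]
ft_force: [0.3, 1.6, 0.9]
width: 51.7
```

```bash
python3 - <<'E'
from h import *
st()
snap('wrist','l2',(180,100,400,300),3)
plan([396.4,142.5,17],Rd(194),.6)
E
```

```text
t17.27 w51.7 F [0.3 1.6 0.9] M [-0.029 -0.002  0.011] ang -165.89 p [394.7 141.4  88.4] z [-0.005 -0.002 -1.   ] j [ 0.34  0.28  2.18  0.    0.69 -1.48]
rows needed 1.3
-0.0007, 0.0005, 0.1457   -0.0000, -0.0003, 0.0002   0.6
```

View pics/l2.png

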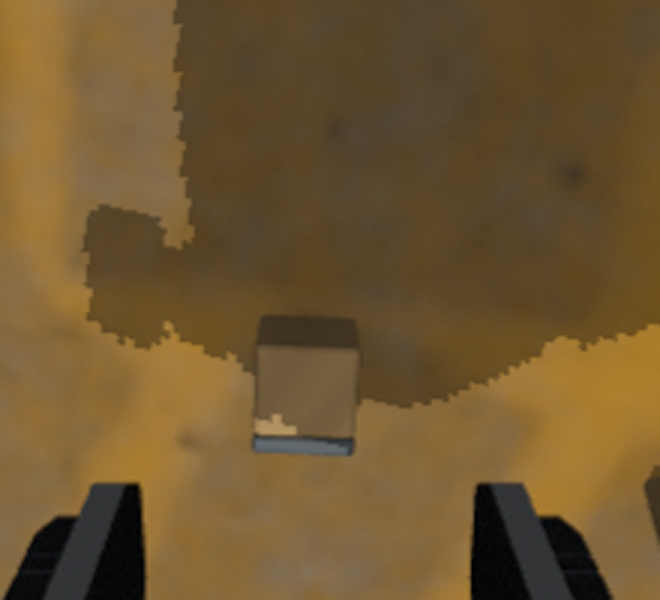

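>>> drive_tool:
  targets: [0, 0, 0.07, 0, 0, 0, 0.6, 0, 0, 0.14, 0, 0, 0, 0.6, 0, 0, 0.143, 0, 0, 0, 0.6, 0, 0, 0.143, 0, 0, 0, 0.1, 0, 0, 0.143, 0, 0, 0, 0]

```text
clock: 17.95
eef_pos: [397.7, 142.9, 20.6]
ee_rot: [-0.124, 0.992, 0.0, 0.001]
ft_force: [-2.5, 0.8, 6.9]
width: 20.3
```

>>> drive_tool:
  targets: [0, 0, 0, 0, 0, 0, 0, 0, 0, 0, 0, 0, 0, 0]

```text
clock: 18.2
eef_pos: [397.7, 142.8, 20.6]
ee_rot: [-0.124, 0.992, 0.0, 0.002]
ft_force: [-0.5, 0.4, 7.0]
width: 20.8
```

```bash
python3 - <<'E'
from h import *
st()
plan([430,-60,330],Rd(183),0)
E
```

```text
t18.20 w20.8 F [-0.5  0.4  7. ] M [0.117 0.174 0.014] ang -165.78 p [397.7 142.8  20.6] z [ 0.003  0.001 -1.   ] j [ 0.34  0.42  2.21  0.    0.5  -1.48]
rows needed 6.8
0.0175, -0.2044, -0.3096   0.0001, 0.0003, 0.0156   0
-0.0021, -0.2053, -0.3095   0.0001, 0.0003, 0.0156   0
```

>>> drive_tool:
  targets: [0, 0, -0.08, 0, 0, 0, 0, 0.017, -0.204, -0.31, 0, 0, 0.0156, 0, 0.017, -0.204, -0.31, 0, 0, 0.0156, 0, 0.017, -0.204, -0.31, 0, 0, 0.0156, 0, 0.017, -0.204, -0.31, 0, 0, 0.0156, 0]

```text
clock: 18.82
eef_pos: [414.9, 40.6, 176.6]
ee_rot: [-0.074, 0.997, 0.0, 0.003]
ft_force: [-0.3, 0.7, 0.1]
width: 20.1
```

>>> drive_tool:
  targets: [-0.002, -0.205, -0.31, 0, 0, 0.0156, 0, -0.002, -0.205, -0.31, 0, 0, 0.0156, 0, -0.002, -0.205, -0.31, 0, 0, 0.0156, 0, -0.002, -0.205, -0.31, 0, 0, 0.0156, 0, -0.002, -0.205, -0.31, 0, 0, 0.0156, 0]

```text
clock: 19.45
eef_pos: [429.0, -59.2, 327.9]
ee_rot: [-0.026, 1.0, 0.0, -0.001]
ft_force: [0.0, -0.9, -0.8]
width: 20.4
```

```bash
python3 - <<'E'
from h import *
st()
snap('wrist','m1')
E
```

```text
t19.45 w20.4 F [ 0.  -0.9 -0.8] M [-0.034  0.017 -0.027] ang -176.98 p [429.  -59.2 327.9] z [-0.001  0.001 -1.   ] j [-0.14 -0.04  1.91  0.    1.27 -1.76]
```

View pics/m1.png

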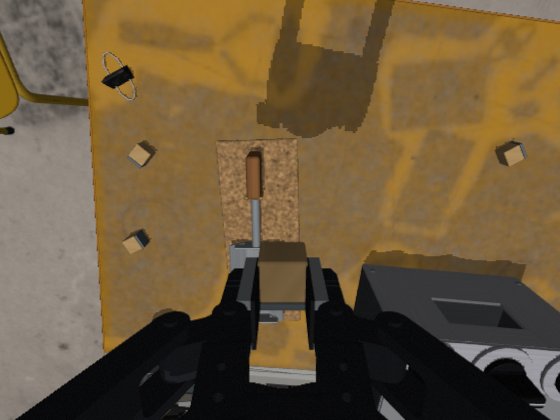

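```bash
python3 - <<'E'
from h import *
im=cv2.imread('pics/k1_raw.png'); sh(im,'k1b',(50,15,170,215),3)
im=cv2.imread('pics/m1_raw.png'); sh(im,'m1b',(210,130,310,330),3)
a=cv2.imread('pics/k1b.png');b=cv2.imread('pics/m1b.png');cv2.imwrite('pics/kb.png',np.hstack([a,b]))
E
```

```text
(no output)
```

View pics/kb.png

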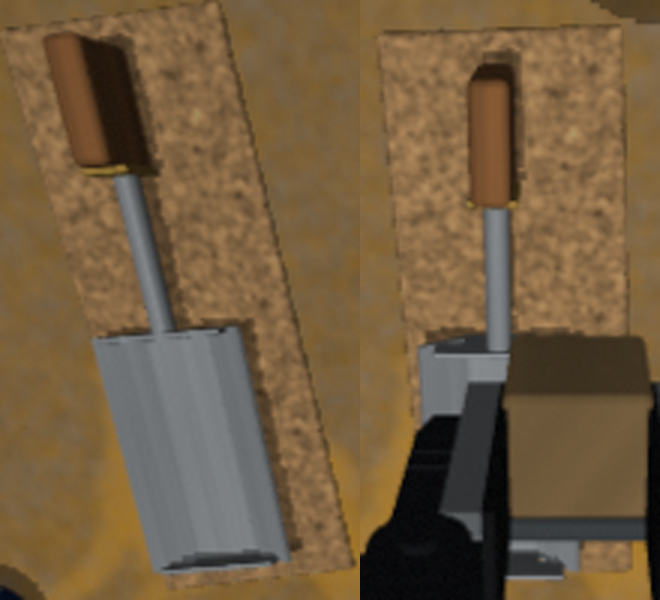

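```bash
python3 - <<'E'
from h import *
k=kimg('m1'); h=quad(k,[(112,79),(148,79),(150,205),(111,205)],(210,130),3,48)
k1=kimg('k1'); t=quad(k1,[(95,340),(238,329),(290,560),(162,570)],(50,15),3,19)
# rod ends k1 axis z=18
P=[onz(k1,x/3+50,y/3+15,18+6) for x,y in [(128,176),(163,330)]]; print(P)
Q=[onz(k,x/3+210,y/3+130,24) for x,y in [(136,210),(138,345)]]; print(Q)
v=t-h; print(v, np.degrees(np.arctan2(v[1],v[0])), np.linalg.norm(v[:2]))
k0=cam('top')
t0=quad(k0,[(472,197),(555,194),(560,330),(478,335)],(205,130),4,19)
h0=quad(k0,[(517,417),(539,417),(541,480),(520,482)],(205,130),4,40)
m=quad(k0,[(441,186),(558,185),(582,492),(466,498)],(205,130),4,4)
mm=quad(k,[(20,30),(262,27),(270,570),(70,570)],(210,130),3,4)
E
```

```text
c [449.8 -94.4  48. ] edges [(np.float64(14.7), np.float64(93.1)), (np.float64(53.8), np.float64(2.7)), (np.float64(16.5), np.float64(-87.0)), (np.float64(53.8), np.float64(-179.3))]
c [621.  -84.5  19. ] edges [(np.float64(74.7), np.float64(92.4)), (np.float64(125.1), np.float64(3.0)), (np.float64(72.0), np.float64(-87.2)), (np.float64(125.7), np.float64(-175.8))]
[array([483.0969385 , -88.93497639,  24.        ]), array([556.2689309 , -86.69976123,  24.        ])]
[array([487.01452589, -92.35239788,  24.        ]), array([553.75276668, -89.54629971,  24.        ])]
[171.2010341    9.90698089 -29.        ] 3.3118717396987787 171.4874407823716
c [620.1 -88.6  19. ] edges [(np.float64(76.1), np.float64(-87.7)), (np.float64(125.1), np.float64(-178.5)), (np.float64(74.8), np.float64(93.7)), (np.float64(126.9), np.float64(2.1))]
c [451. -96.  40.] edges [(np.float64(19.7), np.float64(-89.8)), (np.float64(56.2), np.float64(-178.7)), (np.float64(18.8), np.float64(95.6)), (np.float64(58.0), np.float64(2.1))]
c [552.5 -85.6   4. ] edges [(np.float64(108.1), np.float64(-89.3)), (np.float64(283.1), np.float64(-176.2)), (np.float64(105.8), np.float64(93.1)), (np.float64(287.7), np.float64(4.2))]
c [551.2 -82.3   4. ] edges [(np.float64(107.4), np.float64(93.8)), (np.float64(287.3), np.float64(4.7)), (np.float64(106.9), np.float64(-87.0)), (np.float64(286.0), np.float64(-175.2))]
```

```bash
python3 - <<'E'
from h import *
a=plan([662.5,-85.1,100],Rd(182.6),0)
a=plan([662.5,-85.1,31],Rd(182.6),0,ref=a)
E
```

```text
rows needed 5.9
-0.2326, -0.0388, 0.2267   0.0001, -0.0002, 0.0006   0
-0.2325, -0.0378, 0.2270   0.0001, -0.0002, 0.0006   0
rows needed 1.3
0.0000, 0.0000, 0.1380   0.0000, 0.0000, 0.0000   0
```

>>> drive_tool:
  targets: [-0.233, -0.039, 0.227, 0, 0, 0, 0, -0.233, -0.039, 0.227, 0, 0, 0, 0, -0.233, -0.039, 0.227, 0, 0, 0, 0, -0.233, -0.039, 0.227, 0, 0, 0, 0]

```text
clock: 20.0
eef_pos: [545.8, -71.8, 211.1]
ee_rot: [-0.027, 1.0, 0.001, -0.003]
ft_force: [0.1, 0.6, -0.3]
width: 20.4
```

>>> drive_tool:
  targets: [-0.233, -0.038, 0.227, 0, 0, 0.001, 0, -0.233, -0.038, 0.227, 0, 0, 0.001, 0, -0.233, -0.038, 0.227, 0, 0, 0.001, 0, -0.233, -0.038, 0.227, 0, 0, 0.001, 0, -0.233, -0.038, 0.227, 0, 0, 0.001, 0]

```text
clock: 20.62
eef_pos: [663.3, -85.3, 102.6]
ee_rot: [-0.024, 1.0, 0.0, -0.0]
ft_force: [-0.4, 0.6, 0.5]
width: 20.2
```

```bash
python3 - <<'E'
from h import *
st()
snap('wrist','m2')
a=plan([662.5,-85.1,31],Rd(182.6),0)
E
```

```text
t20.62 w20.2 F [-0.4  0.6  0.5] M [ 0.031  0.022 -0.005] ang -177.29 p [663.3 -85.3 102.6] z [-0.001  0.    -1.   ] j [-0.13  0.57  1.64  0.    0.94 -1.75]
rows needed 1.3
0.0021, 0.0008, 0.1444   -0.0000, 0.0001, 0.0003   0
```

View pics/m2.png

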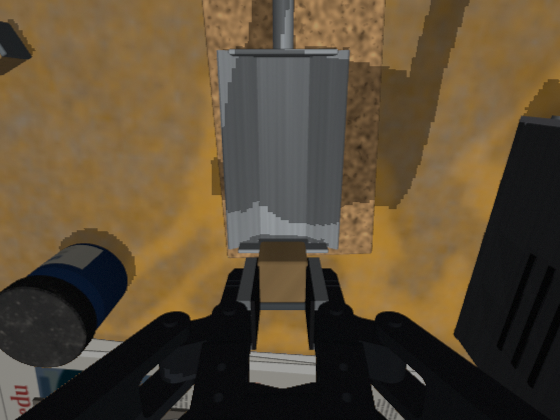

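```bash
python3 - <<'E'
from h import *
k=kimg('m2'); quad(k,[(219,53),(349,51),(341,248),(228,250)],(0,0),1,19)
print(onz(k,285,248,26))
E
```

```text
c [621.7 -86.2  19. ] edges [(np.float64(75.5), np.float64(93.6)), (np.float64(126.2), np.float64(3.8)), (np.float64(79.3), np.float64(-86.1)), (np.float64(126.6), np.float64(-177.8))]
[680.60927842 -82.76054024  26.        ]
```

>>> drive_tool:
  targets: [0.002, 0.001, 0.07, 0, 0, 0, 0, 0.002, 0.001, 0.13, 0, 0, 0, 0, 0.002, 0.001, 0.1425, 0, 0, 0, 0, 0.002, 0.001, 0.1425, 0, 0, 0, 0, 0.002, 0.001, 0.1425, 0, 0, 0, 0]

```text
clock: 21.3
eef_pos: [664.3, -85.6, 32.4]
ee_rot: [-0.023, 1.0, -0.0, 0.001]
ft_force: [0.3, -0.8, 0.8]
width: 20.5
```

>>> drive_tool:
  targets: [0, 0, 0, 0, 0, 0, 0.4, 0, 0, 0, 0, 0, 0, 0.4, 0, 0, 0, 0, 0, 0, 0.4, 0, 0, -0.1, 0, 0, 0, 0.4, 0, 0, -0.2, 0, 0, 0, 0.4]

```text
clock: 21.92
eef_pos: [662.8, -85.4, 131.0]
ee_rot: [-0.023, 1.0, 0.0, -0.001]
ft_force: [-0.4, 0.4, -0.1]
width: 33.9
```

```bash
python3 - <<'E'
from h import *
st()
snap('wrist','m3')
print('to B overview'); plan([420,-230,300],Rd(200),.8)
E
```

```text
t21.93 w33.9 F [-0.4  0.4 -0.1] M [-0.014  0.013 -0.021] ang -177.32 p [662.8 -85.4 131. ] z [-0.002  0.    -1.   ] j [-0.13  0.53  1.62  0.    0.99 -1.75]
to B overview
rows needed 6.0
0.2518, -0.1326, -0.1631   -0.0002, 0.0006, -0.0241   0.8
0.2695, -0.0929, -0.1622   -0.0002, 0.0006, -0.0241   0.8
```

View pics/m3.png

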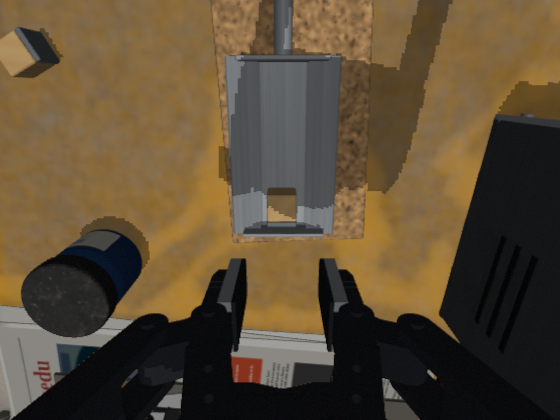

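```bash
python3 - <<'E'
from h import *
plan([510,-250,300],Rd(180),.7)
E
```

```text
rows needed 5.1
0.1628, -0.1568, -0.1623   -0.0001, 0.0006, 0.0037   0.7
0.1598, -0.1605, -0.1618   -0.0001, 0.0006, 0.0037   0.7
```

>>> drive_tool:
  targets: [0.163, -0.157, -0.162, 0, 0, 0.0037, 0.7, 0.163, -0.157, -0.162, 0, 0, 0.0037, 0.7, 0.163, -0.157, -0.162, 0, 0, 0.0037, 0.7]

```text
clock: 22.35
eef_pos: [585.0, -169.7, 214.0]
ee_rot: [-0.011, 1.0, -0.001, 0.002]
ft_force: [1.2, -0.3, 0.1]
width: 59.6
```

>>> drive_tool:
  targets: [0.16, -0.16, -0.162, 0, 0, 0.0037, 0.7, 0.16, -0.16, -0.162, 0, 0, 0.0037, 0.7, 0.16, -0.16, -0.162, 0, 0, 0.0037, 0.7, 0.16, -0.16, -0.162, 0, 0, 0.0037, 0.7]

```text
clock: 22.85
eef_pos: [507.8, -249.6, 292.3]
ee_rot: [0.0, 1.0, 0.0, 0.0]
ft_force: [0.7, -0.6, 0.2]
width: 59.8
```

```bash
python3 - <<'E'
from h import *
st()
snap('wrist','n1')
E
```

```text
t22.85 w59.8 F [ 0.7 -0.6  0.2] M [-0.027 -0.042  0.043] ang 179.95 p [ 507.8 -249.6  292.3] z [ 0.001  0.    -1.   ] j [-0.46  0.22  1.71  0.    1.22 -2.03]
```

View pics/n1.png

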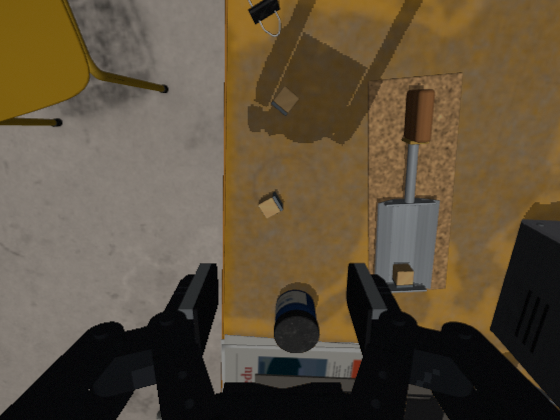

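```bash
cat >>h.py <<'E'
def zz(name,cs,h=20,s=10):
    im=cv2.imread(f'pics/{name}_raw.png')
    cv2.imwrite(f'pics/{name}z.png',np.hstack([cv2.resize(im[y-h:y+h,x-h:x+h],None,fx=s,fy=s,interpolation=cv2.INTER_CUBIC) for x,y in cs]))
E
python3 - <<'E'
from h import *
zz('n1',[(285,101),(270,205)])
E
```

```text
(no output)
```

View pics/n1z.png

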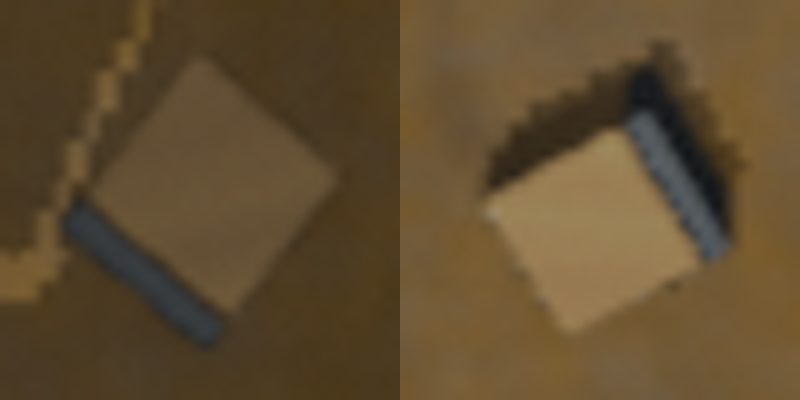

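```bash
python3 - <<'E'
from h import *
k=kimg('n1')
quad(k,[(198,57),(67,213),(207,347),(340,180)],(265,81),10,22)
quad(k,[(85,210),(242,110),(328,247),(172,333)],(250,185),10,22)
quad(k,[(380,205),(437,200),(431,288),(375,288)],(0,0),1,19)
E
```

```text
c [ 435.3 -246.7   22. ] edges [(np.float64(22.3), np.float64(-41.6)), (np.float64(21.7), np.float64(47.2)), (np.float64(23.6), np.float64(140.7)), (np.float64(20.8), np.float64(-129.2))]
c [ 563.1 -264.7   22. ] edges [(np.float64(23.7), np.float64(123.5)), (np.float64(20.9), np.float64(30.6)), (np.float64(22.9), np.float64(-59.7)), (np.float64(19.6), np.float64(-147.1))]
c [620.1 -87.   19. ] edges [(np.float64(71.3), np.float64(95.3)), (np.float64(127.8), np.float64(4.7)), (np.float64(77.1), np.float64(-90.0)), (np.float64(120.8), np.float64(-177.9))]
```

```bash
python3 - <<'E'
from h import *
a=plan([563.1,-264.7,90],Rd(211.8),.6)
E
```

```text
rows needed 3.8
-0.1107, -0.0321, 0.4028   0.0002, -0.0000, -0.0883   0.6
```

>>> drive_tool:
  targets: [-0.11, -0.032, 0.403, 0, 0, -0.088, 0.6, -0.11, -0.032, 0.403, 0, 0, -0.088, 0.6, -0.11, -0.032, 0.403, 0, 0, -0.088, 0.6, -0.11, -0.032, 0.403, 0, 0, -0.088, 0.6, -0.11, -0.032, 0.403, 0, 0, -0.088, 0.6]

```text
clock: 23.52
eef_pos: [562.1, -264.3, 89.3]
ee_rot: [-0.272, 0.962, 0.001, -0.001]
ft_force: [0.3, 0.2, 0.7]
width: 51.2
```

```bash
python3 - <<'E'
from h import *
st()
snap('wrist','n2',(180,100,400,300),3)
a=plan([563.1,-264.7,17],Rd(211.8),.6)
E
```

```text
t23.52 w51.2 F [0.3 0.2 0.7] M [ 0.008 -0.033 -0.06 ] ang -148.47 p [ 562.1 -264.3   89.3] z [-0.003  0.002 -1.   ] j [-0.44  0.52  1.75  0.    0.87 -2.56]
rows needed 1.4
-0.0008, 0.0001, 0.1486   0.0001, -0.0001, -0.0007   0.6
```

View pics/n2.png

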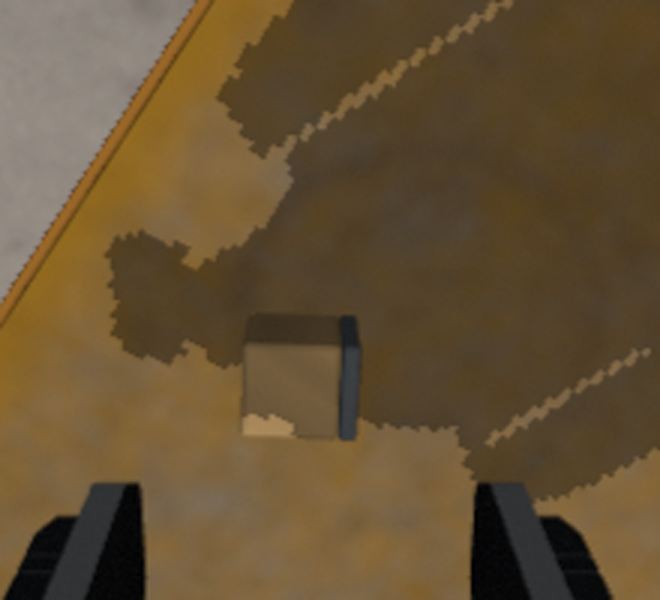

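>>> drive_tool:
  targets: [-0.001, -0.001, 0.07, 0, 0, 0, 0.6, -0.001, -0.001, 0.14, 0, 0, 0, 0.6, -0.001, -0.001, 0.147, 0, 0, 0, 0.6, -0.001, -0.001, 0.147, 0, 0, 0, 0.1, -0.001, -0.001, 0.147, 0, 0, 0, 0]

```text
clock: 24.2
eef_pos: [564.7, -266.5, 20.2]
ee_rot: [-0.273, 0.962, -0.001, 0.001]
ft_force: [-0.8, -0.5, 7.4]
width: 23.4
```

>>> drive_tool:
  targets: [0, 0, 0, 0, 0, 0, 0, 0, 0, 0, 0, 0, 0, 0]

```text
clock: 24.45
eef_pos: [564.7, -266.5, 20.2]
ee_rot: [-0.273, 0.962, -0.001, 0.001]
ft_force: [-1.2, 0.9, 6.2]
width: 23.0
```

```bash
python3 - <<'E'
from h import *
st()
s=14; T=np.array([621,-86.5]);u=np.array([.999,.047]); t=T+14*u; print(t)
a=pose(); a=plan([a[0][0],a[0][1],110],Rd(205),0)
a=plan([*t,110],Rd(182.6),0,ref=a)
E
```

```text
t24.45 w23.0 F [-1.2  0.9  6.2] M [ 0.106  0.127 -0.048] ang -148.33 p [ 564.7 -266.5   20.2] z [ 0.003 -0.002 -1.   ] j [-0.44  0.62  1.77  0.    0.74 -2.57]
[634.986 -85.842]
rows needed 1.6
-0.0004, -0.0006, -0.1796   -0.0005, 0.0004, 0.0185   0
rows needed 3.5
-0.2800, 0.2680, 0.0000   0.0000, 0.0000, 0.0622   0
```

>>> drive_tool:
  targets: [0, 0, -0.1, 0, 0, 0, 0, 0, 0, -0.18, 0, 0, 0.018, 0, 0, 0, -0.18, 0, 0, 0.018, 0]

```text
clock: 24.82
eef_pos: [566.0, -267.1, 112.8]
ee_rot: [-0.218, 0.976, -0.003, 0.003]
ft_force: [1.0, -0.2, -0.0]
width: 23.6
```

>>> drive_tool:
  targets: [-0.28, 0.268, 0, 0, 0, 0.062, 0, -0.28, 0.268, 0, 0, 0, 0.062, 0, -0.28, 0.268, 0, 0, 0, 0.062, 0, -0.28, 0.268, 0, 0, 0, 0.062, 0, -0.28, 0.268, 0, 0, 0, 0.062, 0]

```text
clock: 25.45
eef_pos: [632.7, -84.3, 107.5]
ee_rot: [-0.027, 1.0, -0.0, -0.0]
ft_force: [-1.0, -0.0, 0.9]
width: 23.4
```

```bash
python3 - <<'E'
from h import *
st()
snap('wrist','m4',(160,0,400,300),2)
a=plan([635,-85.8,31],Rd(182.6),0)
E
```

```text
t25.45 w23.4 F [-1.  -0.   0.9] M [-0.     0.029  0.033] ang -176.95 p [632.7 -84.3 107.5] z [-0. -0. -1.] j [-0.13  0.52  1.71 -0.    0.92 -1.76]
rows needed 1.4
-0.0054, -0.0012, 0.1528   -0.0000, -0.0001, 0.0010   0
```

View pics/m4.png

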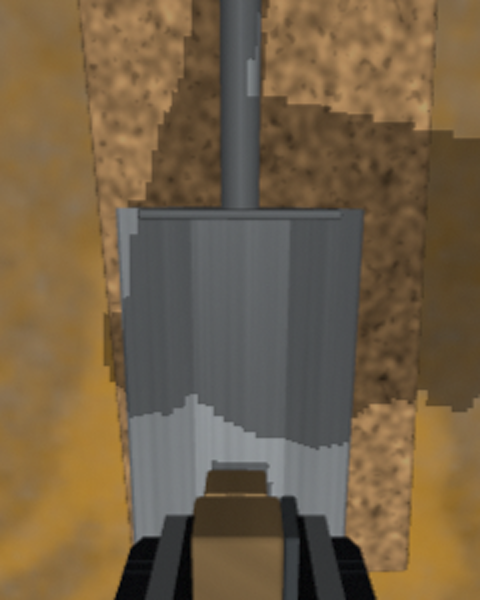

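```bash
python3 - <<'E'
from h import *
k=kimg('m4'); f=lambda P:((proj(k,P)-[160,0])*2).round(0)
for x in (651.5,676.5): print(f([x,-85,7]),f([x,-85,29]))
print('held',[f([x,-84.3,z]) for x in (620,644) for z in (87,109)])
E
```

```text
[240. 471.] [240. 497.]
[237. 531.] [236. 561.]
held [array([248., 485.]), array([249., 529.]), array([243., 570.]), array([243., 623.])]
```

>>> drive_tool:
  targets: [-0.005, -0.001, 0.07, 0, 0, 0.001, 0, -0.005, -0.001, 0.13, 0, 0, 0.001, 0, -0.005, -0.001, 0.152, 0, 0, 0.001, 0, -0.005, -0.001, 0.152, 0, 0, 0.001, 0, -0.005, -0.001, 0.152, 0, 0, 0.001, 0]

```text
clock: 26.12
eef_pos: [636.0, -85.9, 32.7]
ee_rot: [-0.022, 1.0, -0.0, 0.001]
ft_force: [0.4, -0.2, -0.5]
width: 23.6
```

>>> drive_tool:
  targets: [0, 0, 0, 0, 0, 0, 0.42, 0, 0, 0, 0, 0, 0, 0.42, 0, 0, 0, 0, 0, 0, 0.42, 0, 0, -0.1, 0, 0, 0, 0.42, 0, 0, -0.2, 0, 0, 0, 0.42]

```text
clock: 26.75
eef_pos: [634.8, -85.1, 132.2]
ee_rot: [-0.022, 1.0, 0.0, -0.001]
ft_force: [1.1, -0.6, 0.4]
width: 35.9
```

```bash
python3 - <<'E'
from h import *
st()
snap('wrist','m5')
a=plan([435.3,-246.7,180],Rd(139.3),.6)
E
```

```text
t26.75 w35.9 F [ 1.1 -0.6  0.4] M [ 0.017 -0.025  0.056] ang -177.45 p [634.8 -85.1 132.2] z [-0.001  0.    -1.   ] j [-0.14  0.49  1.69  0.    0.96 -1.75]
rows needed 4.8
0.4197, -0.3040, -0.0837   0.0003, 0.0013, 0.1201   0.6
```

View pics/m5.png

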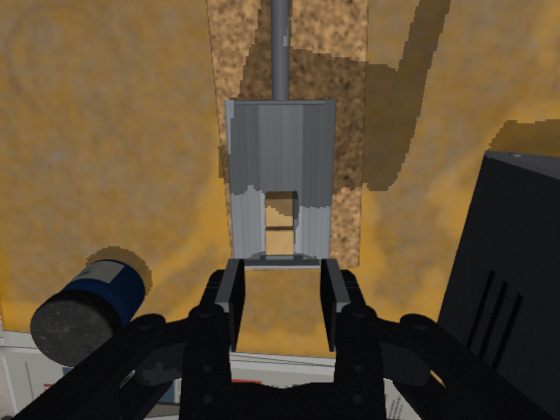

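>>> drive_tool:
  targets: [0.42, -0.304, -0.084, 0, 0.001, 0.12, 0.6, 0.42, -0.304, -0.084, 0, 0.001, 0.12, 0.6, 0.42, -0.304, -0.084, 0, 0.001, 0.12, 0.6, 0.42, -0.304, -0.084, 0, 0.001, 0.12, 0.6, 0.42, -0.304, -0.084, 0, 0.001, 0.12, 0.6]

```text
clock: 27.42
eef_pos: [429.9, -247.9, 174.2]
ee_rot: [0.35, 0.937, -0.0, -0.003]
ft_force: [1.0, 0.5, -0.1]
width: 51.4
```

```bash
python3 - <<'E'
from h import *
st()
snap('wrist','n3')
E
```

```text
t27.43 w51.4 F [ 1.   0.5 -0.1] M [-0.059 -0.044  0.026] ang 139.07 p [ 429.9 -247.9  174.2] z [-0.006  0.001 -1.   ] j [-0.53  0.24  1.97 -0.    0.94 -1.38]
```

View pics/n3.png

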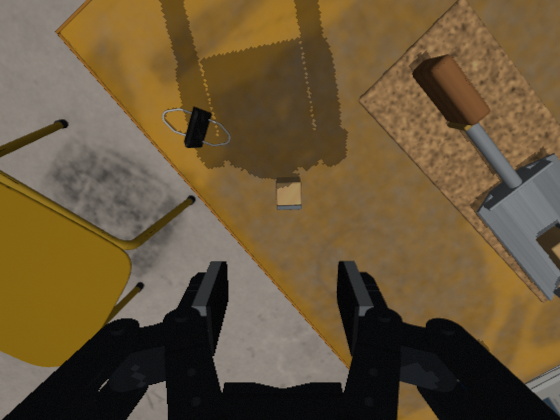

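```bash
python3 - <<'E'
from h import *
k=kimg('n3'); print(onz(k,288.7,196,22))
zz('n3',[(288,194)],20,15)
E
```

```text
[ 435.6921797  -246.58575848   22.        ]
```

View pics/n3z.png

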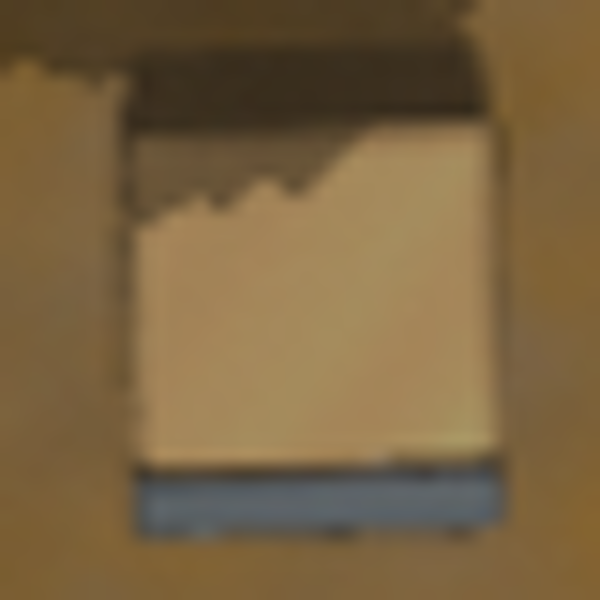

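```bash
python3 - <<'E'
from h import *
k=kimg('n3'); c=quad(k,[(132,125),(490,118),(505,525),(140,535)],(268,174),15,22)
plan([c[0],c[1],17],Rd(140.5),.6)
E
```

```text
c [ 435.3 -246.3   22. ] edges [(np.float64(20.6), np.float64(50.3)), (np.float64(24.8), np.float64(-37.9)), (np.float64(21.6), np.float64(-129.2)), (np.float64(25.0), np.float64(139.9))]
rows needed 2.9
-0.0069, 0.0098, 0.3143   -0.0004, -0.0008, -0.0035   0.6
```

>>> drive_tool:
  targets: [-0.007, 0.01, 0.1, 0, -0.001, -0.004, 0.6, -0.007, 0.01, 0.2, 0, -0.001, -0.004, 0.6, -0.007, 0.01, 0.28, 0, -0.001, -0.004, 0.6, -0.007, 0.01, 0.312, 0, -0.001, -0.004, 0.6, -0.007, 0.01, 0.312, 0, -0.001, -0.004, 0.6]

```text
clock: 28.1
eef_pos: [437.4, -244.0, 16.9]
ee_rot: [0.335, 0.942, -0.001, -0.001]
ft_force: [-0.1, 0.0, -0.3]
width: 51.5
```

```bash
python3 - <<'E'
from h import *
st()
E
```

```text
t28.10 w51.5 F [-0.1  0.  -0.3] M [-0.002  0.025 -0.004] ang 140.86 p [ 437.4 -244.    16.9] z [-0.002 -0.001 -1.   ] j [-0.51  0.5   2.05 -0.    0.59 -1.39]
```

>>> drive_tool:
  targets: [0, -0.006, 0, 0, 0, 0, 0.6, 0, -0.006, 0, 0, 0, 0, 0.1, 0, -0.006, 0, 0, 0, 0, 0, 0, -0.006, 0, 0, 0, 0, 0, 0, -0.006, 0, 0, 0, 0, 0]

```text
clock: 28.72
eef_pos: [436.0, -247.4, 18.8]
ee_rot: [0.336, 0.942, -0.001, 0.001]
ft_force: [-1.9, 0.5, 10.1]
width: 20.3
```

```bash
python3 - <<'E'
from h import *
st()
p=pose()
a=plan([*p[0][:2],110],Rd(140.5),0)
a=plan([600,-150,130],Rd(165),0,ref=a)
T=np.array([621,-86.5]);u=np.array([.999,.047]); t=T-15*u; print(t)
plan([*t,110],Rd(182.6),0,ref=a)
E
```

```text
t28.73 w20.3 F [-1.9  0.5 10.1] M [0.092 0.244 0.057] ang 140.77 p [ 436.  -247.4   18.8] z [ 0.001 -0.003 -1.   ] j [-0.52  0.5   2.05 -0.    0.59 -1.4 ]
rows needed 1.7
-0.0005, -0.0003, -0.1823   -0.0003, 0.0004, 0.0008   0
rows needed 3.5
-0.1291, 0.3589, -0.0400   0.0000, 0.0000, -0.0681   0
[606.015 -87.205]
rows needed 1.9
0.0209, 0.1244, 0.0400   0.0000, 0.0000, -0.0489   0
```

>>> drive_tool:
  targets: [0, 0, -0.1, 0, 0, 0, 0, 0, 0, -0.18, 0, 0, 0, 0, 0, 0, -0.18, 0, 0, 0, 0]

```text
clock: 29.1
eef_pos: [437.4, -247.9, 110.9]
ee_rot: [0.336, 0.942, -0.002, 0.003]
ft_force: [0.2, -0.2, -0.7]
width: 20.3
```

>>> drive_tool:
  targets: [-0.129, 0.359, -0.04, 0, 0, -0.068, 0, -0.129, 0.359, -0.04, 0, 0, -0.068, 0, -0.129, 0.359, -0.04, 0, 0, -0.068, 0, -0.129, 0.359, -0.04, 0, 0, -0.068, 0]

```text
clock: 29.6
eef_pos: [602.3, -146.2, 127.0]
ee_rot: [0.127, 0.992, -0.001, 0.001]
ft_force: [-0.1, -1.2, 0.3]
width: 20.6
```

>>> drive_tool:
  targets: [0.021, 0.124, 0.04, 0, 0, -0.049, 0, 0.021, 0.124, 0.04, 0, 0, -0.049, 0, 0.021, 0.124, 0.04, 0, 0, -0.049, 0, 0.021, 0.124, 0.04, 0, 0, -0.049, 0]

```text
clock: 30.1
eef_pos: [604.1, -86.6, 106.9]
ee_rot: [-0.024, 1.0, -0.001, -0.001]
ft_force: [0.8, -0.1, -0.0]
width: 20.3
```

```bash
python3 - <<'E'
from h import *
st()
snap('wrist','m6',(160,0,400,300),2)
a=plan([606,-87.2,30],Rd(182.6),0)
E
```

```text
t30.10 w20.3 F [ 0.8 -0.1 -0. ] M [-0.038  0.012  0.029] ang -177.30 p [604.1 -86.6 106.9] z [-0.001 -0.002 -1.   ] j [-0.14  0.48  1.77 -0.    0.89 -1.76]
rows needed 1.4
-0.0036, -0.0008, 0.1541   -0.0003, -0.0002, 0.0003   0
```

View pics/m6.png

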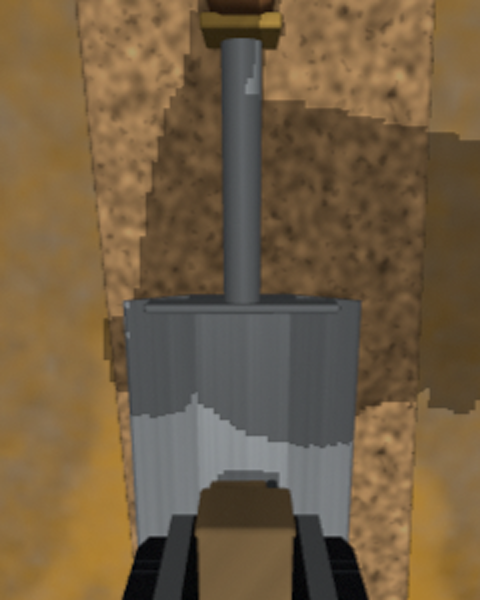

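>>> drive_tool:
  targets: [-0.004, -0.001, 0.07, 0, 0, 0, 0, -0.004, -0.001, 0.13, 0, 0, 0, 0, -0.004, -0.001, 0.152, 0, 0, 0, 0, -0.004, -0.001, 0.152, 0, 0, 0, 0, -0.004, -0.001, 0.152, 0, 0, 0, 0]

```text
clock: 30.78
eef_pos: [607.3, -86.7, 32.2]
ee_rot: [-0.025, 1.0, -0.001, 0.0]
ft_force: [0.0, -0.1, -0.1]
width: 20.3
```

>>> drive_tool:
  targets: [0, 0, 0, 0, 0, 0, 0.42, 0, 0, 0, 0, 0, 0, 0.42, 0, 0, 0, 0, 0, 0, 0.42, 0, 0, -0.1, 0, 0, 0, 0.42, 0, 0, -0.2, 0, 0, 0, 0.42]

```text
clock: 31.4
eef_pos: [606.1, -86.1, 131.7]
ee_rot: [-0.025, 1.0, -0.001, -0.001]
ft_force: [1.3, -0.0, 0.6]
width: 36.0
```

```bash
python3 - <<'E'
from h import *
st()
snap('wrist','m7')
p=pose()
a=plan([408,243,180],Rd(122),.6)
E
```

```text
t31.40 w36.0 F [ 1.3 -0.   0.6] M [-0.021 -0.049 -0.024] ang -177.10 p [606.1 -86.1 131.7] z [-0.002 -0.002 -1.   ] j [-0.14  0.46  1.75 -0.    0.94 -1.76]
rows needed 7.1
0.1845, 0.3392, -0.0435   0.0000, 0.0006, 0.0846   0.6
0.3311, 0.1988, -0.0426   0.0000, 0.0006, 0.0846   0.6
```

View pics/m7.png

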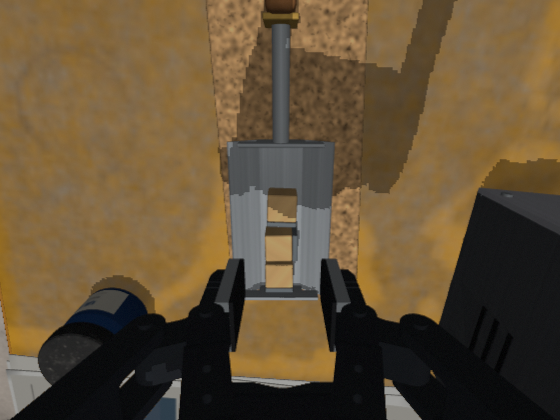

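```bash
python3 - <<'E'
from h import *
a=plan([430,60,230],Rd(150),.6)
a=plan([408,243,180],Rd(122),.6,ref=a)
E
```

```text
rows needed 4.5
0.3430, 0.3103, -0.1857   -0.0002, 0.0012, 0.0914   0.6
rows needed 3.5
0.2211, 0.2950, 0.1000   0.0000, 0.0000, 0.0778   0.6
```

>>> drive_tool:
  targets: [0.343, 0.31, -0.186, 0, 0.001, 0.0914, 0.6, 0.343, 0.31, -0.186, 0, 0.001, 0.0914, 0.6, 0.343, 0.31, -0.186, 0, 0.001, 0.0914, 0.6, 0.343, 0.31, -0.186, 0, 0.001, 0.0914, 0.6, 0.343, 0.31, -0.186, 0, 0.001, 0.0914, 0.6]

```text
clock: 32.08
eef_pos: [425.7, 61.8, 225.4]
ee_rot: [0.258, 0.966, -0.001, -0.002]
ft_force: [0.8, -0.4, 0.2]
width: 51.0
```

>>> drive_tool:
  targets: [0.221, 0.295, 0.1, 0, 0, 0.078, 0.6, 0.221, 0.295, 0.1, 0, 0, 0.078, 0.6, 0.221, 0.295, 0.1, 0, 0, 0.078, 0.6, 0.221, 0.295, 0.1, 0, 0, 0.078, 0.6, 0.221, 0.295, 0.1, 0, 0, 0.078, 0.6]

```text
clock: 32.7
eef_pos: [405.3, 244.1, 173.0]
ee_rot: [0.484, 0.875, -0.002, -0.003]
ft_force: [-1.1, 0.1, -0.0]
width: 51.2
```

```bash
python3 - <<'E'
from h import *
st()
snap('wrist','l3')
E
```

```text
t32.70 w51.2 F [-1.1  0.1 -0. ] M [-0.024 -0.027 -0.013] ang 122.07 p [405.3 244.1 173. ] z [-0.008 -0.001 -1.   ] j [ 0.54  0.21  2.01  0.    0.93 -0.03]
```

View pics/l3.png

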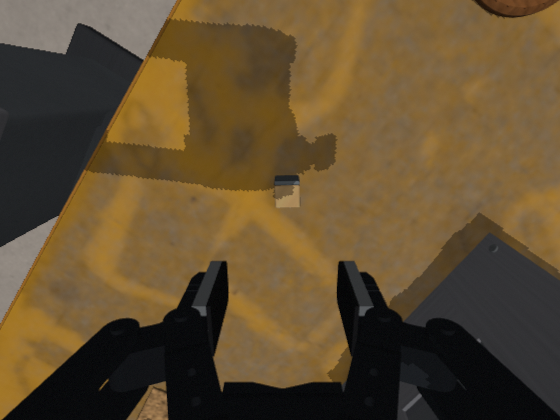

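```bash
python3 - <<'E'
from h import *
zz('l3',[(287,192)],20,15)
E
```

```text
(no output)
```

View pics/l3z.png

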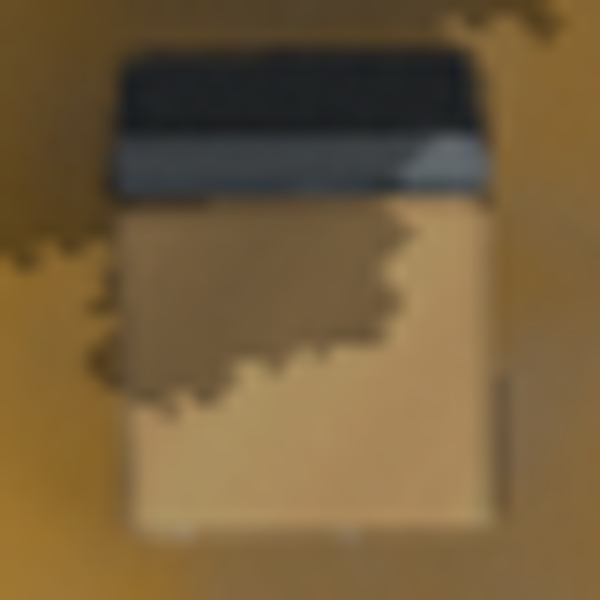

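```bash
python3 - <<'E'
from h import *
k=kimg('l3'); c=quad(k,[(118,130),(485,130),(495,525),(128,530)],(267,172),15,22)
plan([c[0],c[1],19],Rd(121.6),.6)
E
```

```text
c [408.2 244.2  22. ] edges [(np.float64(21.0), np.float64(32.2)), (np.float64(23.9), np.float64(-55.6)), (np.float64(21.6), np.float64(-146.9)), (np.float64(24.2), np.float64(123.1))]
rows needed 2.8
-0.0020, 0.0082, 0.3086   -0.0012, -0.0005, 0.0012   0.6
```

>>> drive_tool:
  targets: [-0.002, 0.003, 0.1, 0, 0, -0.002, 0.6, -0.002, 0.003, 0.2, 0, 0, -0.002, 0.6, -0.002, 0.003, 0.28, 0, 0, -0.002, 0.6, -0.002, 0.003, 0.304, 0, 0, -0.002, 0.6, -0.002, 0.003, 0.304, 0, 0, -0.002, 0.6]

```text
clock: 33.38
eef_pos: [406.3, 242.3, 22.1]
ee_rot: [0.48, 0.877, -0.002, -0.003]
ft_force: [0.2, 0.9, 0.2]
width: 51.4
```

```bash
python3 - <<'E'
from h import *
st()
plan([408.2,244.2,19],Rd(122.8),.6)
E
```

```text
t33.38 w51.4 F [0.2 0.9 0.2] M [ 0.055 -0.069 -0.013] ang 122.59 p [406.3 242.3  22.1] z [-0.008 -0.001 -1.   ] j [ 0.53  0.47  2.1   0.01  0.58 -0.04]
rows needed 0.1
0.0012, 0.0052, 0.0061   -0.0011, -0.0005, -0.0006   0.6
```

>>> drive_tool:
  targets: [0.001, 0.005, 0.006, -0.001, 0, 0, 0.6, 0.001, 0.005, 0.006, -0.001, 0, 0, 0.1, 0.001, 0.005, 0.006, -0.001, 0, 0, 0, 0.001, 0.005, 0.006, -0.001, 0, 0, 0, 0.001, 0.005, 0.006, -0.001, 0, 0, 0]

```text
clock: 34.0
eef_pos: [408.4, 245.1, 20.0]
ee_rot: [0.48, 0.877, 0.001, -0.001]
ft_force: [-1.1, -1.0, 9.2]
width: 20.3
```

```bash
python3 - <<'E'
from h import *
st()
p=pose()
a=plan([430,60,200],Rd(150),0)
T=np.array([621,-86.5]);u=np.array([.999,.047]); t=T-45*u; print(t)
plan([*t,110],Rd(182.6),0,ref=a)
E
```

```text
t34.00 w20.3 F [-1.1 -1.   9.2] M [-0.251  0.168 -0.027] ang 122.65 p [408.4 245.1  20. ] z [-0.     0.004 -1.   ] j [ 0.54  0.47  2.1   0.01  0.57 -0.04]
rows needed 4.7
-0.3340, -0.1627, -0.3612   0.0004, -0.0004, -0.0760   0
[576.045 -88.615]
rows needed 4.1
-0.4016, -0.1114, 0.1800   0.0000, 0.0000, -0.0906   0
```

>>> drive_tool:
  targets: [0, 0, -0.1, 0, 0, 0, 0, -0.334, -0.163, -0.361, 0, 0, -0.076, 0, -0.334, -0.163, -0.361, 0, 0, -0.076, 0, -0.334, -0.163, -0.361, 0, 0, -0.076, 0, -0.334, -0.163, -0.361, 0, 0, -0.076, 0]

```text
clock: 34.62
eef_pos: [429.7, 58.0, 201.0]
ee_rot: [0.258, 0.966, 0.001, -0.0]
ft_force: [0.7, 0.2, -0.4]
width: 20.3
```

>>> drive_tool:
  targets: [0, 0, 0, 0, 0, 0, 0, 0, 0, 0, 0, 0, 0, 0]

```text
clock: 34.88
eef_pos: [429.2, 59.9, 198.8]
ee_rot: [0.259, 0.966, 0.001, -0.001]
ft_force: [-0.1, 0.6, 0.3]
width: 20.5
```

```bash
python3 - <<'E'
from h import *
st()
a=plan([577,-88.6,110],Rd(182.6),0)
E
```

```text
t34.88 w20.5 F [-0.1  0.6  0.3] M [-0.02  -0.01   0.021] ang 149.95 p [429.2  59.9 198.8] z [-0.002  0.003 -1.   ] j [ 0.13  0.11  2.07  0.    0.97 -0.92]
rows needed 4.1
-0.4050, -0.1094, 0.1762   0.0004, -0.0004, -0.0907   0
```

>>> drive_tool:
  targets: [-0.405, -0.109, 0.176, 0, 0, -0.0907, 0, -0.405, -0.109, 0.176, 0, 0, -0.0907, 0, -0.405, -0.109, 0.176, 0, 0, -0.0907, 0, -0.405, -0.109, 0.176, 0, 0, -0.0907, 0, -0.405, -0.109, 0.176, 0, 0, -0.0907, 0]

```text
clock: 35.5
eef_pos: [577.7, -88.6, 107.3]
ee_rot: [-0.023, 1.0, 0.002, -0.002]
ft_force: [-0.2, -0.2, -0.9]
width: 20.1
```

>>> drive_tool:
  targets: [0, 0, 0, 0, 0, 0, 0, 0, 0, 0, 0, 0, 0, 0]

```text
clock: 35.75
eef_pos: [576.8, -87.1, 110.4]
ee_rot: [-0.024, 1.0, 0.002, -0.001]
ft_force: [-0.3, 0.6, 0.8]
width: 20.5
```

```bash
python3 - <<'E'
from h import *
st()
snap('wrist','m8',(160,0,400,300),2)
a=plan([577,-88.6,31],Rd(182.6),0)
E
```

```text
t35.75 w20.5 F [-0.3  0.6  0.8] M [-0.001  0.02   0.023] ang -177.28 p [576.8 -87.1 110.4] z [-0.002  0.003 -1.   ] j [-0.15  0.45  1.83  0.    0.87 -1.77]
rows needed 1.4
-0.0001, -0.0030, 0.1593   0.0005, -0.0002, 0.0003   0
```

View pics/m8.png

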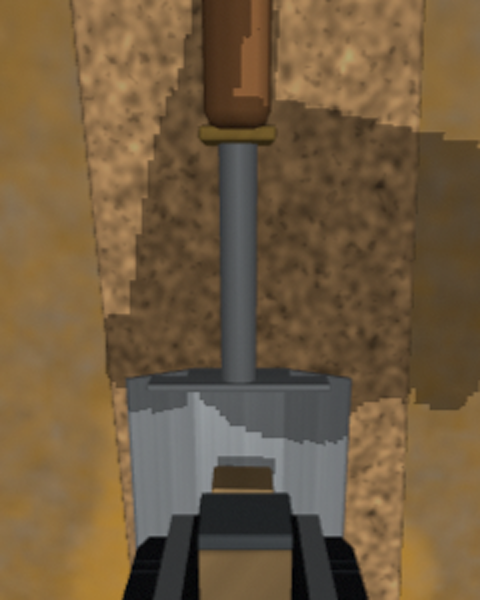

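```bash
python3 - <<'E'
from h import *
k=kimg('m8'); 
for r in (466,490): print(onz(k,160+243/2,r/2,7),onz(k,160+243/2,r/2,29))
print('endwall',onz(k,160+239/2,386/2,26))
E
```

```text
[594.63935123 -86.68644555   7.        ] [585.1730122  -87.16835546  29.        ]
[604.5580582  -86.21534226   7.        ] [594.16252142 -86.74138575  29.        ]
endwall [557.69908309 -89.79987135  26.        ]
```

>>> drive_tool:
  targets: [0, -0.001, 0.07, 0, 0, 0, 0, 0, -0.001, 0.13, 0, 0, 0, 0, 0, -0.001, 0.157, 0, 0, 0, 0, 0, -0.001, 0.157, 0, 0, 0, 0, 0, -0.001, 0.157, 0, 0, 0, 0]

```text
clock: 36.42
eef_pos: [578.1, -88.8, 32.8]
ee_rot: [-0.023, 1.0, 0.001, -0.0]
ft_force: [0.1, 0.3, 0.2]
width: 20.5
```

>>> drive_tool:
  targets: [0, 0, 0, 0, 0, 0, 0.42, 0, 0, 0, 0, 0, 0, 0.42, 0, 0, 0, 0, 0, 0, 0.42, 0, 0, -0.1, 0, 0, 0, 0.42, 0, 0, -0.2, 0, 0, 0, 0.42]

```text
clock: 37.05
eef_pos: [577.0, -89.1, 132.4]
ee_rot: [-0.023, 1.0, 0.002, -0.002]
ft_force: [0.7, 0.2, -0.1]
width: 35.9
```

```bash
python3 - <<'E'
from h import *
st()
snap('wrist','m9')
E
```

```text
t37.05 w35.9 F [ 0.7  0.2 -0.1] M [ 0.022 -0.018  0.014] ang -177.36 p [577.  -89.1 132.4] z [-0.003  0.003 -1.   ] j [-0.16  0.42  1.81  0.    0.91 -1.78]
```

View pics/m9.png

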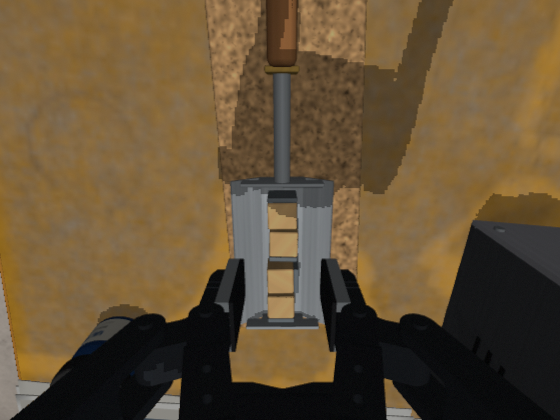

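```bash
python3 - <<'E'
from h import *
a=plan([500,40,230],Rd(180),.7)
plan([430,190,200],R.from_euler('y',-30,degrees=True)*Rd(178),.7,ref=a)
E
```

```text
rows needed 3.2
0.1481, 0.2667, -0.1820   0.0002, 0.0009, 0.0073   0.7
rows needed 3.2
0.1400, 0.3000, 0.0600   -0.0015, -0.0833, 0.0054   0.7
```

>>> drive_tool:
  targets: [0.148, 0.267, -0.182, 0, 0.001, 0.007, 0.7, 0.148, 0.267, -0.182, 0, 0.001, 0.007, 0.7, 0.148, 0.267, -0.182, 0, 0.001, 0.007, 0.7, 0.148, 0.267, -0.182, 0, 0.001, 0.007, 0.7]

```text
clock: 37.6
eef_pos: [497.3, 42.6, 225.3]
ee_rot: [-0.002, 1.0, 0.002, -0.002]
ft_force: [1.6, -0.4, 0.1]
width: 59.8
```

>>> drive_tool:
  targets: [0.14, 0.3, 0.06, 0, -0.083, 0.005, 0.7, 0.14, 0.3, 0.06, 0, -0.083, 0.005, 0.7, 0.14, 0.3, 0.06, 0, -0.083, 0.005, 0.7, 0.14, 0.3, 0.06, 0, -0.083, 0.005, 0.7, 0.14, 0.3, 0.06, 0, -0.083, 0.005, 0.7]

```text
clock: 38.22
eef_pos: [425.8, 191.1, 193.1]
ee_rot: [0.013, 0.967, 0.002, 0.254]
ft_force: [0.3, 0.2, -0.3]
width: 59.6
```

>>> drive_tool:
  targets: [0, 0, 0, 0, 0, 0, 0.7, 0, 0, 0, 0, 0, 0, 0.7]

```text
clock: 38.48
eef_pos: [427.6, 190.1, 194.1]
ee_rot: [0.015, 0.967, 0.001, 0.254]
ft_force: [0.5, -1.2, 0.4]
width: 59.7
```

```bash
python3 - <<'E'
from h import *
st()
snap('wrist','s1')
E
```

```text
t38.48 w59.7 F [ 0.5 -1.2  0.4] M [-0.041  0.207  0.075] ang 178.06 p [427.6 190.1 194.1] z [ 0.491 -0.005 -0.871] j [ 0.62  0.01  2.31 -0.67  0.49 -0.38]
```

View pics/s1.png

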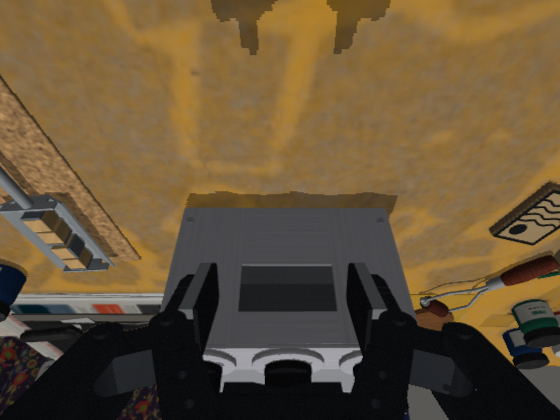

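```bash
python3 - <<'E'
from h import *
sh(cv2.imread('pics/s1_raw.png'),'s1z',(155,180,425,370),2.9)
E
```

```text
(no output)
```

View pics/s1z.png

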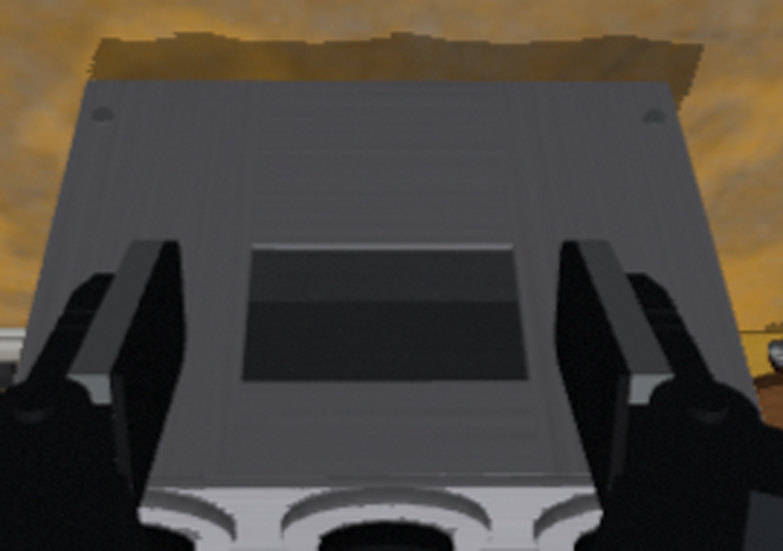

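```bash
python3 - <<'E'
from h import *
k=kimg('s1'); g=lambda x,y,z: onz(k,x/2.9+155-.33,y/2.9+180-.33,z)
for n,l in {'bot z78':[(251,242,78),(513,242,78)],'top z130':[(242,380,130),(527,380,130)],'table':[(88,82,0),(667,82,0)],'flange164':[(150,487,164),(600,485,164)]}.items():
    A,B=[g(*q) for q in l]; v=B-A; print(n,((A+B)/2).round(1),'len',np.linalg.norm(v).round(1),'yaw',np.degrees(np.arctan2(-v[0],v[1])).round(2), A.round(1),B.round(1))
E
```

```text
bot z78 [591.6 191.   78. ] len 93.7 yaw -2.5 [589.6 144.1  78. ] [593.6 237.8  78. ]
top z130 [591.2 190.9 130. ] len 91.8 yaw -2.84 [589. 145. 130.] [593.5 236.7 130. ]
table [593.5 190.9   0. ] len 238.6 yaw -2.24 [588.8  71.7   0. ] [598.2 310.2   0. ]
flange164 [589.1 187.5 164. ] len 133.9 yaw -2.52 [586.2 120.7 164. ] [592.1 254.4 164. ]
```

```bash
cat > kin.py <<'E'
import numpy as np
from scipy.spatial.transform import Rotation as R
from scipy.optimize import least_squares
E=lambda ax,a:R.from_euler(ax,a).as_matrix()
def fk(q,p):
    r0,z0,L2,L3,e,d6=p
    M=E('z',q[0]); x=M@[r0,0,z0]; M=M@E('y',q[1]); x=x+M@[0,0,L2]; M=M@E('y',q[2]); x=x+M@[e,0,L3]
    M=M@E('z',S4*q[3])@E('y',q[4]); x=x+M@[0,0,d6]; M=M@E('z',S6*q[5]+O6)
    return x,M
S4,S6,O6=1,1,np.pi/2
D=[([-1.17638,.353614,1.634196,0,1.155207,-.0024],[241.36,-575.98,241.56]),
([.296,.246,1.394,-.001,1.504,-1.241],[599.25,183.96,421.17]),
([.17,.35,1.62,0,1.18,.18],[617.5,108.8,251.4]),([.29,.39,1.56,0,1.19,-1.10],[623,190.3,251.1]),([.41,.43,1.49,0,1.22,.42],[626.9,271.4,253.4]),
([.42,.05,1.88,0,1.21,-.62],[431,193.2,299.1]),([-.14,-.04,1.91,0,1.27,-1.76],[429,-59.2,327.9]),([-.46,.22,1.71,0,1.22,-2.03],[507.8,-249.6,292.3]),
([.62,.01,2.31,-.67,.49,-.38],[427.6,190.1,194.1]),([-.51,.5,2.05,0,.59,-1.39],[437.4,-244,16.9]),([-.13,.57,1.64,0,.94,-1.75],[663.3,-85.3,102.6])]
try: P=np.load('P.npy')
except Exception: P=None
if __name__=='__main__':
    f=lambda p:np.concatenate([fk(q,p)[0]-np.array(t) for q,t in D])
    for S4 in (1,-1):
        s=least_squares(f,[100,400,400,400,0,250],loss='soft_l1',f_scale=5); print(S4,s.x.round(1),np.abs(s.fun).max().round(1), s.cost.round(1))
        print((fk(D[8][0],s.x)[0]-D[8][1]).round(1))
        print(fk(D[8][0],s.x)[1].round(3)); print(fk(D[5][0],s.x)[1].round(3))
        if S4==1: np.save('P.npy',s.x)
    print(R.from_quat([.015,.967,.001,.254]).as_matrix().round(3))
E
python3 kin.py
```

```text
1 [  1.9 285.4 566.7 492.7  56.2 323.8] 4.4 46.0
[ 0.1 -1.  -0.8]
[[-0.871  0.024  0.491]
 [ 0.023  1.    -0.008]
 [-0.491  0.004 -0.871]]
[[-0.862  0.506  0.001]
 [ 0.506  0.862  0.001]
 [-0.001  0.001 -1.   ]]
-1 [  6.4 -34.4 561.6 488.1  54.7   1.9] 157.0 993.9
[-157.     3.8  -41.1]
[[-0.468  0.871  0.152]
 [ 0.81   0.354  0.467]
 [ 0.353  0.341 -0.871]]
[[-0.862  0.506  0.001]
 [ 0.506  0.862  0.001]
 [-0.001  0.001 -1.   ]]
[[-0.87   0.029  0.491]
 [ 0.03   1.    -0.006]
 [-0.491  0.01  -0.871]]
```

```bash
cat > ik.py <<'E'
from kin import *
import kin
lo=np.array([-2.63,-.92,.06,-1.3,0,-3.02]);hi=np.array([2.63,2.1,2.66,4.44,2.69,3.02])
def ik(pos,rot,q0):
    def f(q):
        x,M=fk(q,P); return np.concatenate([(x-pos)/100,3*(R.from_matrix(M).inv()*rot).as_rotvec()])
    s=least_squares(f,np.clip(q0,lo+.01,hi-.01),bounds=(lo,hi)); return s.x,np.linalg.norm(s.fun)
O=np.array([596.5,190.7,0]); psi=np.radians(-2.4); ex=np.array([np.cos(psi),np.sin(psi),0]); ey=np.array([-np.sin(psi),np.cos(psi),0]); ez=np.array([0,0,1.])
S=np.column_stack([ex,ey,ez])
def tool(xb,zb,roll,flip,gz=28,psi_off=0):
    """boat origin at sander x=xb, underside zb (when level); roll deg about rod axis z=14. returns TCP pos, rot"""
    Rr=R.from_euler('x',roll,degrees=True).as_matrix()
    g=np.array([-103,0,gz]); axis=np.array([xb,0,zb+14.]); 
    p=O+S@(axis+Rr@(g-[0,0,14.]))
    T=np.array([[-1,0,0],[0,1,0],[0,0,-1.]]) if flip else np.array([[1,0,0],[0,-1,0],[0,0,-1.]])
    return p,R.from_matrix(S@Rr@T)
if __name__=='__main__':
  for flip in (1,0):
    for sg in (1,-1):
      q=None
      for x0 in [18]:
        q=np.array([.36,.3,1.9,0,.9,(.36+np.pi/2-psi-(np.pi if flip else 0))])
        out=[]
        for r in range(0,91,10):
            p,t=tool(x0,91.5,sg*r,flip); q,e=ik(p,t,q); out.append((r,q.round(2),round(e,3)))
        print('flip',flip,'sign',sg); [print(o) for o in out]
E
python3 ik.py
```

```text
flip 1 sign 1
(0, array([ 0.36,  0.38,  1.91, -0.  ,  0.85, -1.17]), np.float64(0.0))
(10, array([ 0.26,  0.36,  1.95,  0.24,  0.78, -1.43]), np.float64(0.0))
(20, array([ 0.15,  0.37,  1.99,  0.5 ,  0.77, -1.74]), np.float64(0.0))
(30, array([ 0.05,  0.4 ,  2.02,  0.75,  0.82, -2.03]), np.float64(0.0))
(40, array([-0.05,  0.46,  2.04,  0.95,  0.91, -2.28]), np.float64(0.0))
(50, array([-0.13,  0.54,  2.05,  1.09,  1.03, -2.49]), np.float64(0.0))
(60, array([-0.19,  0.64,  2.04,  1.19,  1.17, -2.64]), np.float64(0.0))
(70, array([-0.24,  0.75,  2.02,  1.26,  1.32, -2.77]), np.float64(0.0))
(80, array([-0.27,  0.86,  1.99,  1.3 ,  1.47, -2.87]), np.float64(0.0))
(90, array([-0.28,  0.98,  1.96,  1.34,  1.62, -2.94]), np.float64(0.0))
flip 1 sign -1
(0, array([ 0.36,  0.38,  1.91, -0.  ,  0.85, -1.17]), np.float64(0.0))
(10, array([ 0.46,  0.42,  1.85, -0.19,  0.95, -0.96]), np.float64(0.0))
(20, array([ 0.54,  0.48,  1.8 , -0.33,  1.08, -0.8 ]), np.float64(0.0))
(30, array([ 0.61,  0.56,  1.74, -0.44,  1.22, -0.69]), np.float64(0.0))
(40, array([ 0.67,  0.64,  1.68, -0.52,  1.36, -0.6
[... 1143 characters left out ...]
 1.91, 0.  , 0.85, 1.98]), np.float64(0.0))
(10, array([ 0.46,  0.42,  1.85, -0.19,  0.95,  2.19]), np.float64(0.0))
(20, array([ 0.54,  0.48,  1.8 , -0.33,  1.08,  2.34]), np.float64(0.0))
(30, array([ 0.61,  0.56,  1.74, -0.44,  1.22,  2.45]), np.float64(0.0))
(40, array([ 0.67,  0.64,  1.68, -0.52,  1.36,  2.54]), np.float64(0.0))
(50, array([ 0.71,  0.73,  1.62, -0.59,  1.5 ,  2.59]), np.float64(0.0))
(60, array([ 0.75,  0.82,  1.56, -0.66,  1.63,  2.64]), np.float64(0.0))
(70, array([ 0.77,  0.92,  1.51, -0.72,  1.76,  2.67]), np.float64(0.0))
(80, array([ 0.79,  1.01,  1.46, -0.78,  1.89,  2.68]), np.float64(0.0))
(90, array([ 0.79,  1.11,  1.42, -0.84,  2.01,  2.7 ]), np.float64(0.0))
```

```bash
python3 - <<'E'
from h import *
a=plan([450.5,-94.8,170],Rd(182.6),.7)
E
```

```text
rows needed 5.2
-0.0165, -0.2843, 0.0338   -0.0007, 0.0408, -0.0060   0.7
-0.0138, -0.2850, 0.0286   -0.0007, 0.0408, -0.0060   0.7
```

>>> drive_tool:
  targets: [-0.017, -0.284, 0.034, 0, 0.041, -0.006, 0.7, -0.017, -0.284, 0.034, 0, 0.041, -0.006, 0.7, -0.017, -0.284, 0.034, 0, 0.041, -0.006, 0.7, -0.017, -0.284, 0.034, 0, 0.041, -0.006, 0.7]

```text
clock: 39.02
eef_pos: [440.2, 46.4, 182.6]
ee_rot: [-0.003, 0.992, -0.001, 0.128]
ft_force: [0.3, -0.3, -0.2]
width: 59.6
```

>>> drive_tool:
  targets: [-0.014, -0.285, 0.029, 0, 0.041, -0.006, 0.7, -0.014, -0.285, 0.029, 0, 0.041, -0.006, 0.7, -0.014, -0.285, 0.029, 0, 0.041, -0.006, 0.7, -0.014, -0.285, 0.029, 0, 0.041, -0.006, 0.7, -0.014, -0.285, 0.029, 0, 0.041, -0.006, 0.7]

```text
clock: 39.65
eef_pos: [450.1, -94.0, 170.3]
ee_rot: [-0.022, 1.0, -0.004, -0.001]
ft_force: [0.1, -0.1, 0.9]
width: 59.9
```

>>> drive_tool:
  targets: [0, 0, 0, 0, 0, 0, 0.7, 0, 0, 0, 0, 0, 0, 0.7]

```text
clock: 39.9
eef_pos: [450.3, -93.4, 170.5]
ee_rot: [-0.023, 1.0, -0.004, -0.001]
ft_force: [0.2, 0.2, 1.1]
width: 59.8
```

```bash
python3 - <<'E'
from h import *
st()
snap('wrist','g1')
E
```

```text
t39.90 w59.8 F [0.2 0.2 1.1] M [ 0.029  0.016 -0.033] ang -177.38 p [450.3 -93.4 170.5] z [-0.001 -0.008 -1.   ] j [-0.2   0.19  2.05 -0.01  0.91 -1.81]
```

View pics/g1.png

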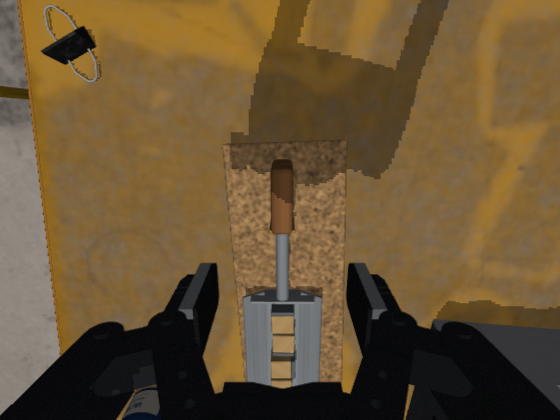

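```bash
python3 - <<'E'
from h import *
k=kimg('g1'); zz('g1',[(283,200)],40,8)
quad(k,[(245,298),(321,298),(319,370),(245,370)],(0,0),1,19)
E
```

```text
c [601.6 -87.6  19. ] edges [(np.float64(73.9), np.float64(93.0)), (np.float64(88.4), np.float64(3.4)), (np.float64(78.2), np.float64(-86.9)), (np.float64(88.6), np.float64(-179.4))]
```

View pics/g1z.png

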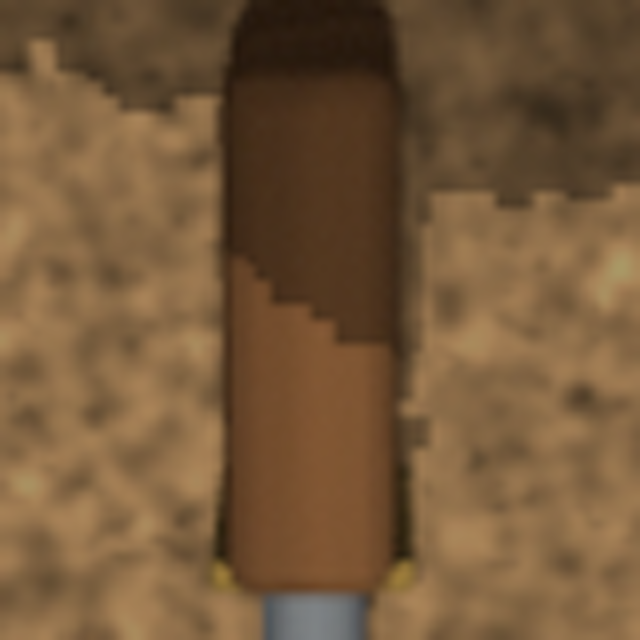

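```bash
python3 - <<'E'
from h import *
k=kimg('g1'); 
c=quad(k,[(230,72),(398,72),(390,590),(235,590)],(243,160),8,48)
plan([450.5,c[1],31],Rd(182.6),.7)
E
```

```text
c [449.9 -95.1  48. ] edges [(np.float64(16.0), np.float64(92.8)), (np.float64(53.7), np.float64(2.3)), (np.float64(15.8), np.float64(-87.1)), (np.float64(53.7), np.float64(-177.4))]
rows needed 2.5
-0.0007, -0.0007, 0.2790   -0.0013, -0.0003, 0.0000   0.7
```

>>> drive_tool:
  targets: [0, 0, 0.1, -0.001, 0, 0, 0.7, 0, 0, 0.2, -0.001, 0, 0, 0.7, 0, 0, 0.26, -0.001, 0, 0, 0.7, 0, 0, 0.277, -0.001, 0, 0, 0.7, 0, 0, 0.277, -0.001, 0, 0, 0.7]

```text
clock: 40.58
eef_pos: [450.2, -95.2, 32.0]
ee_rot: [-0.022, 1.0, -0.001, -0.001]
ft_force: [0.3, -0.0, 1.0]
width: 59.3
```

>>> drive_tool:
  targets: [0, 0, 0, 0, 0, 0, 0.7, 0, 0, 0, 0, 0, 0, 0.7]

```text
clock: 40.83
eef_pos: [450.9, -95.6, 32.9]
ee_rot: [-0.022, 1.0, -0.001, 0.0]
ft_force: [-0.1, -0.4, 0.2]
width: 59.9
```

```bash
python3 - <<'E'
from h import *
st()
plan([450.5,-95,31],Rd(182.6),.7)
E
```

```text
t40.83 w59.9 F [-0.1 -0.4  0.2] M [-0.014 -0.025 -0.001] ang -177.46 p [450.9 -95.6  32.9] z [ 0.    -0.003 -1.   ] j [-0.21  0.43  2.13 -0.    0.58 -1.82]
rows needed 0.0
0.0007, 0.0012, 0.0038   -0.0004, 0.0000, -0.0002   0.7
```

>>> drive_tool:
  targets: [0, 0.001, 0.003, 0, 0, 0, 0.3, 0, 0.001, 0.003, 0, 0, 0, 0, 0, 0.001, 0.003, 0, 0, 0, 0, 0, 0.001, 0.003, 0, 0, 0, 0, 0, 0.001, 0.003, 0, 0, 0, 0]

```text
clock: 41.45
eef_pos: [450.1, -94.9, 30.6]
ee_rot: [-0.022, 1.0, -0.001, -0.001]
ft_force: [-1.2, 0.8, 4.9]
width: 17.2
```

```bash
python3 - <<'E'
from h import *
st()
snap('wrist','g2')
snap('side','g2s',(180,200,380,330),4)
E
```

```text
t41.45 w17.2 F [-1.2  0.8  4.9] M [0.139 0.179 0.052] ang -177.46 p [450.1 -94.9  30.6] z [-0.002 -0.002 -1.   ] j [-0.21  0.44  2.13 -0.    0.58 -1.82]
```

View pics/g2.png

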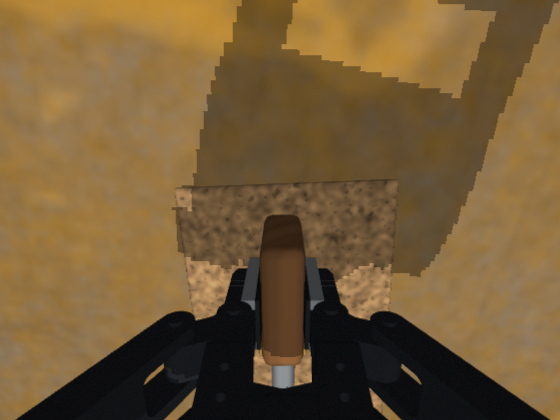

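View pics/g2s.png

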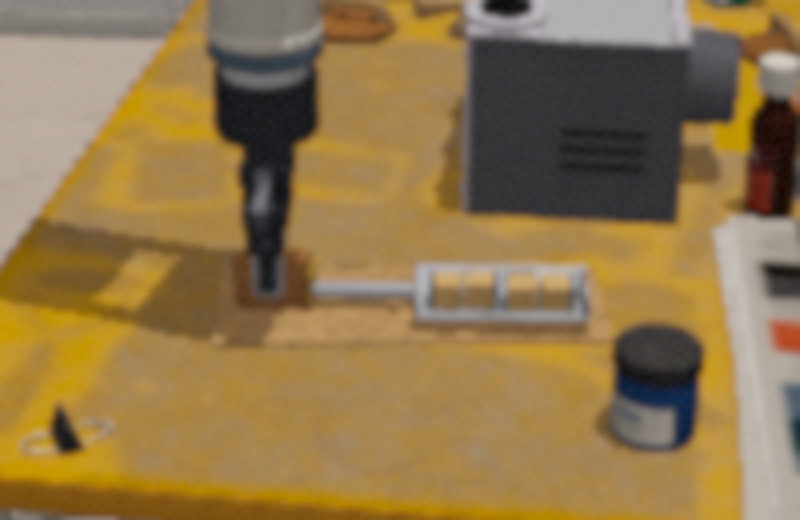

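>>> drive_tool:
  targets: [0, 0, -0.01, 0, 0, 0, 0, 0, 0, -0.03, 0, 0, 0, 0, 0, 0, -0.06, 0, 0, 0, 0, 0, 0, -0.09, 0, 0, 0, 0, 0, 0, -0.12, 0, 0, 0, 0]

```text
clock: 42.18
eef_pos: [450.3, -94.8, 91.7]
ee_rot: [-0.022, 1.0, -0.001, -0.001]
ft_force: [0.2, -0.7, -2.5]
width: 16.5
```

>>> drive_tool:
  targets: [0, 0, -0.03, 0, 0, 0, 0, 0, 0, -0.05, 0, 0, 0, 0, 0, 0, -0.06, 0, 0, 0, 0, 0, 0, -0.06, 0, 0, 0, 0]

```text
clock: 42.68
eef_pos: [450.3, -94.7, 120.5]
ee_rot: [-0.022, 1.0, -0.001, -0.001]
ft_force: [-0.0, 0.8, -3.9]
width: 17.2
```

```bash
python3 - <<'E'
from h import *
st()
snap('wrist','g3')
snap('side','g3s',(180,180,380,310),4)
E
```

```text
t42.67 w17.2 F [-0.   0.8 -3.9] M [-0.085  0.231 -0.036] ang -177.46 p [450.3 -94.7 120.5] z [-0.002 -0.002 -1.   ] j [-0.21  0.27  2.08 -0.    0.79 -1.82]
```

View pics/g3.png

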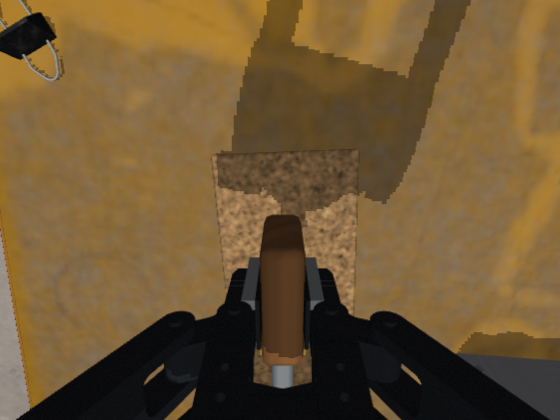

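View pics/g3s.png

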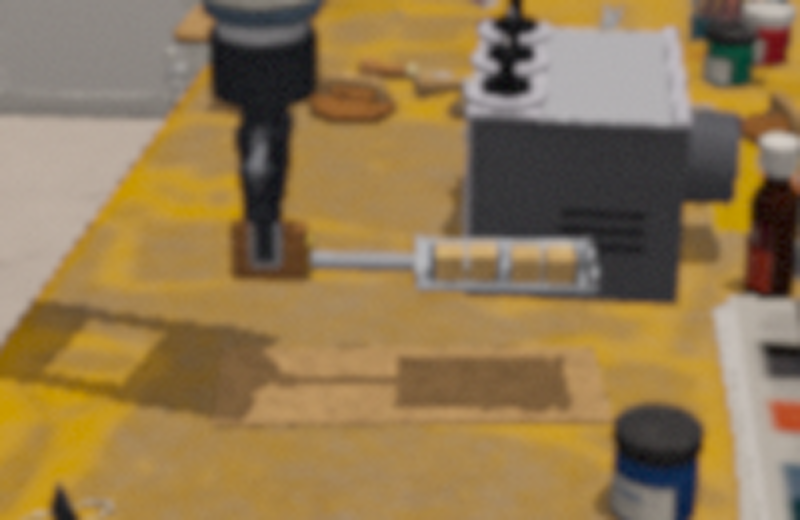

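```bash
python3 - <<'E'
from h import *
import ik
q=np.array([.6,.1,2.3,0,.7,-1])
for xb in (-165,-100,-40,15):
    p,t=ik.tool(xb,91.5,0,1,26.6); q,e=ik.ik(p,t,q); print(xb,p.round(1),q.round(2),round(e,3))
p,t=ik.tool(-165,91.5,0,1,26.6)
r=pose()[1]
a=plan([335,-94.7,118.5],r,0,step=(20,9))
b=plan(p,t,0,ref=a,step=(25,9))
E
```

```text
-165 [328.7 201.9 118.1] [ 0.55  0.17  2.24 -0.    0.74 -0.98] 0.0
-100 [393.7 199.2 118.1] [ 0.47  0.24  2.13 -0.    0.77 -1.06] 0.0
-40 [453.6 196.7 118.1] [ 0.41  0.32  2.02 -0.    0.81 -1.12] 0.0
15 [508.6 194.4 118.1] [ 0.37  0.38  1.91 -0.    0.84 -1.16] 0.0
rows needed 5.7
0.1148, 0.0051, 0.0018   0.0000, 0.0000, 0.0000   0
0.1148, 0.0051, 0.0018   0.0000, 0.0000, 0.0000   0
rows needed 11.9
-0.0046, 0.1977, -0.0001   -0.0001, -0.0001, 0.0046   0
0.0011, 0.1978, 0.0000   -0.0001, -0.0001, 0.0046   0
0.0068, 0.1977, 0.0001   -0.0001, -0.0001, 0.0046   0
```

>>> drive_tool:
  targets: [0.015, 0.0005, 0, 0, 0, 0, 0, 0.045, 0.002, 0, 0, 0, 0, 0, 0.08, 0.0035, 0.001, 0, 0, 0, 0, 0.12, 0.005, 0.002, 0, 0, 0, 0, 0.16, 0.007, 0.003, 0, 0, 0, 0]

```text
clock: 43.4
eef_pos: [368.1, -94.6, 118.8]
ee_rot: [-0.022, 1.0, -0.001, -0.001]
ft_force: [-0.4, 0.5, -2.8]
width: 17.3
```

>>> drive_tool:
  targets: [0.03, 0.0015, 0, 0, 0, 0, 0, 0.05, 0.0025, 0, 0, 0, 0, 0, 0.065, 0.003, 0, 0, 0, 0, 0, 0.07, 0.003, 0, 0, 0, 0, 0]

```text
clock: 43.9
eef_pos: [334.9, -94.9, 119.1]
ee_rot: [-0.022, 1.0, -0.001, -0.001]
ft_force: [0.2, -0.6, -3.0]
width: 16.9
```

```bash
python3 - <<'E'
from h import *
import ik
st()
p,t=ik.tool(-165,91.5,0,1,26.6)
b=plan(p,t,0,step=(25,9))
E
```

```text
t43.90 w16.9 F [ 0.2 -0.6 -3. ] M [ 0.027  0.244 -0.021] ang -177.47 p [334.9 -94.9 119.1] z [-0.002 -0.002 -1.   ] j [-0.28  0.11  2.3  -0.    0.73 -1.89]
rows needed 11.9
-0.0046, 0.1978, 0.0002   -0.0001, -0.0001, 0.0046   0
0.0011, 0.1979, 0.0004   -0.0001, -0.0001, 0.0046   0
0.0067, 0.1978, 0.0005   -0.0001, -0.0001, 0.0046   0
```

>>> drive_tool:
  targets: [0, 0.015, 0, 0, 0, 0, 0, -0.001, 0.045, 0, 0, 0, 0.001, 0, -0.002, 0.085, 0, 0, 0, 0.002, 0, -0.003, 0.13, 0, 0, 0, 0.003, 0, -0.004, 0.18, 0, 0, 0, 0.004, 0]

```text
clock: 44.52
eef_pos: [333.5, -3.7, 118.9]
ee_rot: [-0.009, 1.0, -0.001, -0.001]
ft_force: [0.9, 0.7, -2.8]
width: 17.0
```

>>> drive_tool:
  targets: [0, 0.05, 0, 0, 0, 0.001, 0, 0, 0.1, 0, 0, 0, 0.002, 0, 0.001, 0.15, 0, 0, 0, 0.003, 0, 0.001, 0.2, 0, 0, 0, 0.004, 0, 0.001, 0.245, 0, 0, 0, 0.005, 0]

```text
clock: 45.15
eef_pos: [330.4, 119.2, 118.6]
ee_rot: [0.006, 1.0, -0.001, -0.001]
ft_force: [0.2, -0.2, -3.0]
width: 17.0
```

```bash
python3 - <<'E'
from h import *
import ik
st()
p,t=ik.tool(-165,91.5,0,1,26.6)
b=plan(p,t,0,step=(25,9))
E
```

```text
t45.15 w17.0 F [ 0.2 -0.2 -3. ] M [-0.012  0.166 -0.066] ang 179.31 p [330.4 119.2 118.6] z [-0.002 -0.002 -1.   ] j [ 0.34  0.12  2.3  -0.    0.73 -1.21]
rows needed 3.3
0.0054, 0.1655, 0.0007   -0.0003, -0.0002, 0.0047   0
```

>>> drive_tool:
  targets: [0.001, 0.05, 0, 0, 0, 0.001, 0, 0.003, 0.095, 0, 0, 0, 0.002, 0, 0.004, 0.13, 0, 0, 0, 0.004, 0, 0.005, 0.15, 0, 0, 0, 0.0047, 0, 0.005, 0.16, 0, 0, 0, 0.0047, 0]

```text
clock: 45.78
eef_pos: [328.6, 198.2, 118.3]
ee_rot: [0.02, 1.0, -0.001, -0.001]
ft_force: [-0.1, -0.1, -2.7]
width: 17.0
```

>>> drive_tool:
  targets: [0, 0, 0, 0, 0, 0, 0, 0, 0, 0, 0, 0, 0, 0]

```text
clock: 46.02
eef_pos: [328.6, 197.2, 118.3]
ee_rot: [0.021, 1.0, -0.001, -0.001]
ft_force: [-0.5, -0.6, -2.9]
width: 17.4
```

```bash
python3 - <<'E'
from h import *
import ik
st()
snap('wrist','i1')
snap('top','i1t',(205,150,305,260),6)
snap('side','i1s',(150,150,350,300),4)
p,t=ik.tool(-165,91.5,0,1,26.6)
b=plan(p,t,0,step=(25,9))
E
```

```text
t46.02 w17.4 F [-0.5 -0.6 -2.9] M [-0.024  0.173 -0.024] ang 177.59 p [328.6 197.2 118.3] z [-0.002 -0.002 -1.   ] j [ 0.54  0.17  2.23 -0.    0.74 -0.99]
rows needed 0.2
0.0004, 0.0092, 0.0006   -0.0004, -0.0003, -0.0001   0
```

View pics/i1.png

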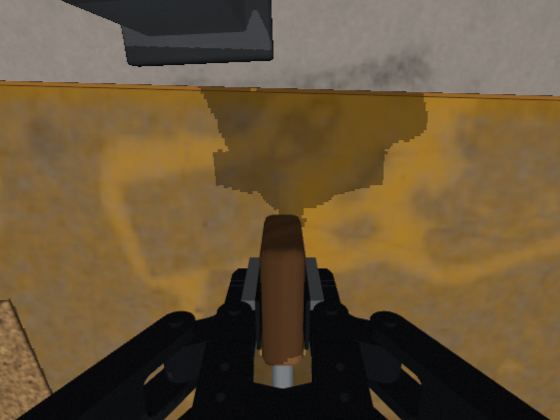

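View pics/i1t.png

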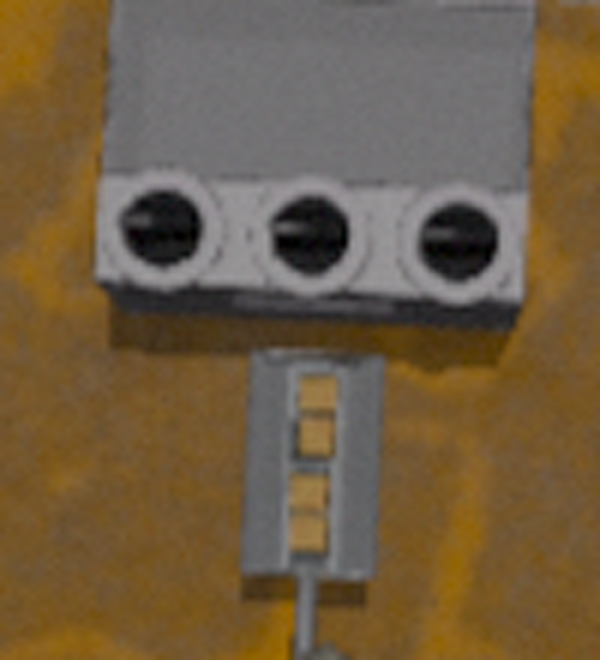

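View pics/i1s.png

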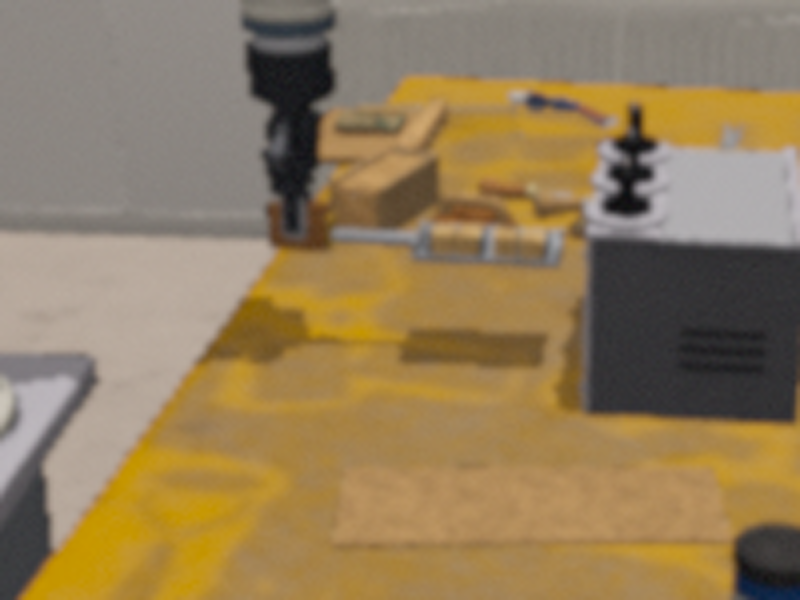

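>>> drive_tool:
  targets: [0, 0.005, 0, 0, 0, 0, 0, 0, 0.009, 0, 0, 0, 0, 0, 0, 0.009, 0, 0, 0, 0, 0, 0, 0.009, 0, 0, 0, 0, 0]

```text
clock: 46.68
eef_pos: [328.9, 202.2, 118.4]
ee_rot: [0.021, 1.0, -0.001, -0.001]
ft_force: [-0.4, -0.3, -3.0]
width: 16.9
```

```bash
python3 - <<'E'
from h import *
import ik
st()
p,t=ik.tool(-165,91.5,0,1,26.6)
b=plan(p,t,0,step=(25,9))
ims,ks=snap('side','i2s'); imt,kt=snap('top','i2t')
p0,r0=pose()
# boat frame from tool
T=np.array([[-1,0,0],[0,1,0],[0,0,-1.]]); Rb=r0.as_matrix()@T.T
o=p0-Rb@np.array([-103.5,0,26.6])
W=lambda q:o+Rb@np.array(q,float)
print('boat origin sander',(ik.S.T@(o-ik.O)).round(1))
pts=[(-75,0,20),(3,0,20),(-75,0,8),(3,0,8),(3,-39,15),(131,-39,15),(131,39,15),(3,39,15),(3,-16,0),(131,-16,0),(-131,-9,44),(-75,-9,44),(-131,-9,0),(-75,-9,0)]
def draw(im,k,crop,s,name):
    x0,y0,x1,y1=crop; z=cv2.resize(im[y0:y1,x0:x1],None,fx=s,fy=s,interpolation=cv2.INTER_CUBIC)
    for q in pts:
        u=(proj(k,W(q))-[x0,y0]+.5)*s
        cv2.circle(z,tuple(int(v) for v in u),2,(0,0,255),-1)
    cv2.imwrite(f'pics/{name}.png',z)
draw(ims,ks,(210,190,300,230),8,'i2sd'); draw(imt,kt,(230,190,290,265),8,'i2td')
E
```

```text
t46.67 w16.9 F [-0.4 -0.3 -3. ] M [-0.017  0.19   0.029] ang 177.61 p [328.9 202.2 118.4] z [-0.002 -0.002 -1.   ] j [ 0.55  0.17  2.23 -0.    0.75 -0.98]
rows needed 0.0
0.0003, -0.0005, 0.0005   -0.0004, -0.0003, 0.0000   0
boat origin sander [-164.4    0.2   91.6]
```

View pics/i2sd.png

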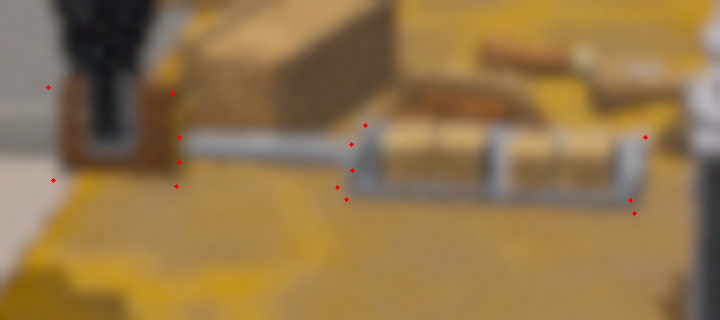

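View pics/i2td.png

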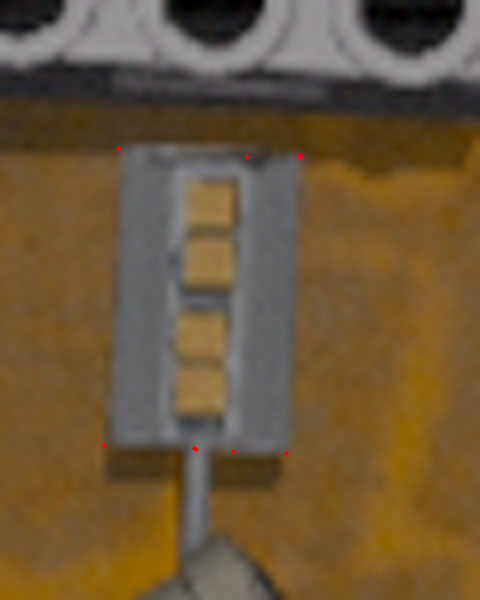

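>>> drive_tool:
  targets: [-0.008, 0, 0, 0, 0, 0, 0, -0.02, 0, 0, 0, 0, 0, 0, -0.035, 0, 0, 0, 0, 0, 0, -0.05, 0, 0, 0, 0, 0, 0, -0.06, 0, 0, 0, 0, 0, 0]

```text
clock: 47.4
eef_pos: [359.6, 200.9, 118.3]
ee_rot: [0.021, 1.0, -0.001, -0.001]
ft_force: [-0.7, -0.4, -2.6]
width: 16.8
```

>>> drive_tool:
  targets: [0, 0, 0, 0, 0, 0, 0]

```text
clock: 47.52
eef_pos: [359.3, 200.9, 118.3]
ee_rot: [0.021, 1.0, -0.001, -0.001]
ft_force: [0.2, 0.2, -2.7]
width: 17.4
```

```bash
python3 - <<'E'
from h import *
import ik
st()
snap('side','i3s',(210,170,330,250),6)
snap('top','i3t',(225,170,295,250),7)
p,t=ik.tool(15,91.5,0,1,26.6)
b=plan(p,t,0,step=(20,9))
E
```

```text
t47.52 w17.4 F [ 0.2  0.2 -2.7] M [0.026 0.214 0.023] ang 177.58 p [359.3 200.9 118.3] z [-0.002 -0.002 -1.   ] j [ 0.51  0.21  2.18 -0.    0.76 -1.02]
rows needed 7.5
-0.1500, -0.0001, -0.0002   -0.0002, -0.0002, -0.0000   0
-0.1500, -0.0001, -0.0000   -0.0002, -0.0002, -0.0000   0
```

View pics/i3s.png

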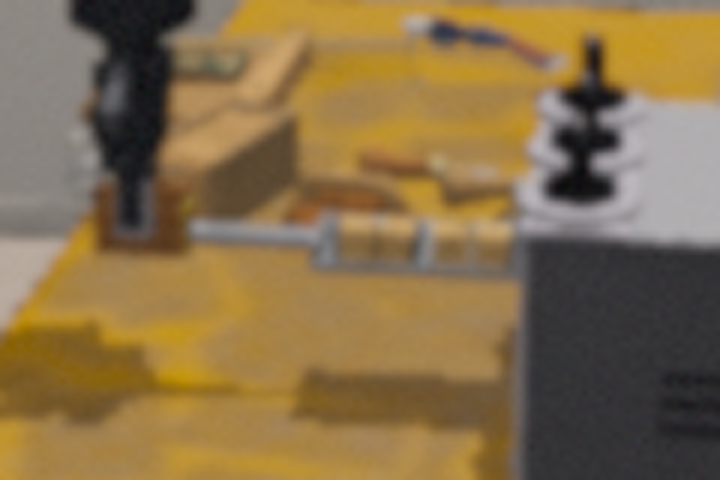

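View pics/i3t.png

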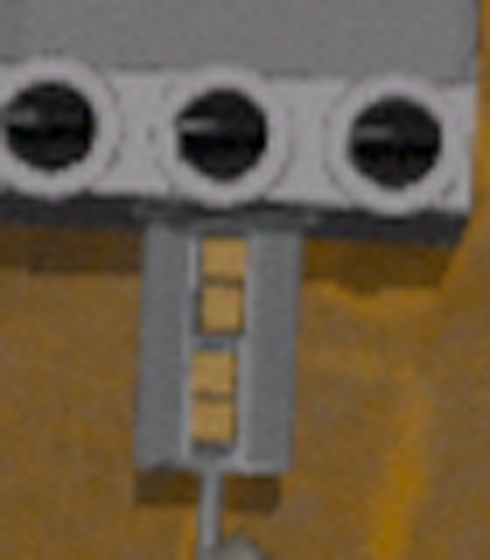

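>>> drive_tool:
  targets: [-0.015, 0, 0, 0, 0, 0, 0, -0.04, 0, 0, 0, 0, 0, 0, -0.07, 0, 0, 0, 0, 0, 0, -0.1, 0, 0, 0, 0, 0, 0, -0.13, 0, 0, 0, 0, 0, 0]

```text
clock: 48.25
eef_pos: [425.1, 198.1, 118.2]
ee_rot: [0.021, 1.0, -0.001, -0.001]
ft_force: [0.5, -0.1, -3.1]
width: 17.0
```

>>> drive_tool:
  targets: [-0.03, 0, 0, 0, 0, 0, 0, -0.06, 0, 0, 0, 0, 0, 0, -0.09, 0, 0, 0, 0, 0, 0, -0.12, 0, 0, 0, 0, 0, 0, -0.145, 0, 0, 0, 0, 0, 0]

```text
clock: 48.88
eef_pos: [497.3, 195.2, 118.1]
ee_rot: [0.021, 1.0, -0.001, -0.001]
ft_force: [-0.7, 0.1, -3.0]
width: 17.1
```

>>> drive_tool:
  targets: [-0.015, 0, 0, 0, 0, 0, 0, -0.022, 0, 0, 0, 0, 0, 0, -0.024, 0, 0, 0, 0, 0, 0, -0.024, 0, 0, 0, 0, 0, 0]

```text
clock: 49.38
eef_pos: [507.9, 194.6, 118.0]
ee_rot: [0.021, 1.0, -0.001, -0.001]
ft_force: [-0.3, 0.1, -2.4]
width: 17.2
```

```bash
python3 - <<'E'
from h import *
import ik
st()
snap('side','i4s',(250,150,400,260),5)
snap('top','i4t',(205,120,305,240),5)
p,t=ik.tool(15,91.5,0,1,26.6)
b=plan(p,t,0,step=(20,9))
E
```

```text
t49.38 w17.2 F [-0.3  0.1 -2.4] M [-0.045  0.203 -0.008] ang 177.61 p [507.9 194.6 118. ] z [-0.002 -0.002 -1.   ] j [ 0.36  0.38  1.91 -0.    0.85 -1.16]
rows needed 0.0
-0.0013, -0.0005, -0.0001   -0.0004, -0.0003, 0.0000   0
```

View pics/i4s.png

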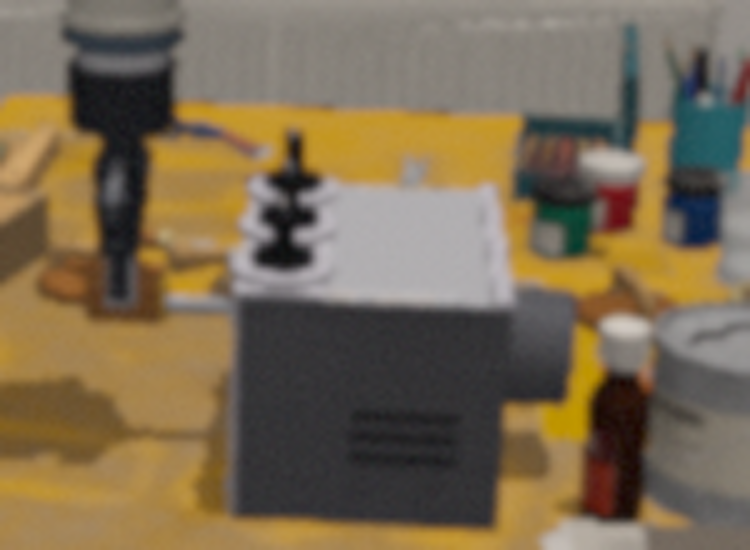

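View pics/i4t.png

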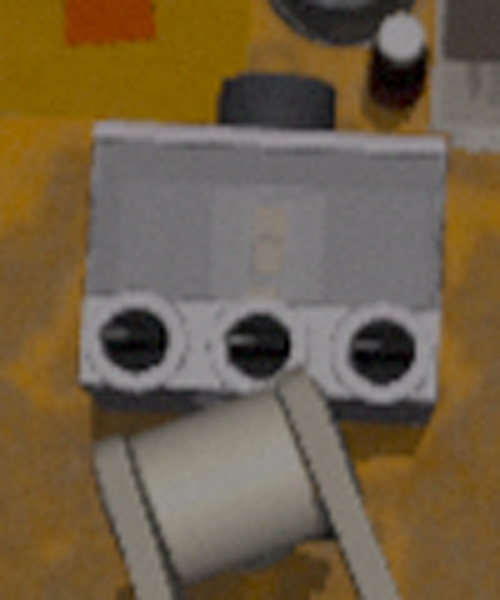

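>>> drive_tool:
  targets: [0, 0.0018, 0, 0.0111, 0, 0, 0, 0, 0.0053, 0.0006, 0.0333, 0, 0, 0, 0, 0.0087, 0.0016, 0.0556, 0, 0, 0, 0, 0.0119, 0.003, 0.0778, 0, 0, 0, 0, 0.0145, 0.0045, 0.0972, 0, 0, 0]

```text
clock: 50.1
eef_pos: [508.8, 202.8, 116.0]
ee_rot: [0.019, 0.953, -0.303, -0.006]
ft_force: [0.4, -1.7, -3.6]
width: 16.9
```

```bash
python3 - <<'E'
from h import *
import ik
st()
for th in (35,45,65): p,t=ik.tool(14.5,91.5,-th,1,26.6); b=plan(p,t,0,step=(20,9))
p0,r0=pose(); T=np.array([[-1,0,0],[0,1,0],[0,0,-1.]]); Rb=r0.as_matrix()@T.T
print((ik.S.T@(p0+Rb@[103.5,0,-12.6]-ik.O)).round(1), R.from_matrix(ik.S.T@Rb).as_euler('xyz',degrees=True).round(2))
E
```

```text
t50.10 w16.9 F [ 0.4 -1.7 -3.6] M [ 0.541  0.228 -0.037] ang 177.65 p [508.8 202.8 116. ] z [-0.024 -0.577 -0.816] j [ 0.65  0.6   1.7  -0.48  1.29 -0.64]
rows needed 0.1
0.0007, -0.0017, 0.0017   -0.0008, 0.0000, 0.0002   0
rows needed 1.1
0.0007, 0.0027, 0.0021   0.0270, 0.0000, 0.0002   0
rows needed 3.3
0.0007, 0.0109, 0.0050   0.0825, 0.0001, 0.0002   0
[ 15.3   1.2 105.7] [-3.529e+01  3.000e-02  5.000e-02]
```

>>> drive_tool:
  targets: [0, 0.0028, 0.0005, 0.0178, 0, 0, 0, 0, 0.0055, 0.001, 0.0356, 0, 0, 0, 0, 0.0078, 0.002, 0.0533, 0, 0, 0, 0, 0.0102, 0.0035, 0.0711, 0, 0, 0, 0, 0.0125, 0.005, 0.0889, 0, 0, 0]

```text
clock: 50.72
eef_pos: [508.9, 206.3, 110.0]
ee_rot: [0.017, 0.833, -0.553, -0.012]
ft_force: [-0.6, 0.3, -2.0]
width: 17.1
```

>>> drive_tool:
  targets: [0, 0, 0, 0, 0, 0, 0, 0, 0, 0, 0, 0, 0, 0, 0, 0, 0, 0, 0, 0, 0]

```text
clock: 51.1
eef_pos: [509.1, 205.6, 111.0]
ee_rot: [0.017, 0.834, -0.552, -0.012]
ft_force: [-0.1, -0.3, -1.7]
width: 17.1
```

```bash
python3 - <<'E'
from h import *
import ik
st()
p0,r0=pose(); T=np.array([[-1,0,0],[0,1,0],[0,0,-1.]]); Rb=r0.as_matrix()@T.T
print((ik.S.T@(p0+Rb@[103.5,0,-12.6]-ik.O)).round(1), R.from_matrix(ik.S.T@Rb).as_euler('xyz',degrees=True).round(2))
snap('side','j1s',(250,130,400,260),5)
snap('top','j1t',(205,120,305,240),5)
snap('wrist','j1w')
E
```

```text
t51.10 w17.1 F [-0.1 -0.3 -1.7] M [ 0.755  0.093 -0.021] ang 177.58 p [509.1 205.6 111. ] z [-0.039 -0.919 -0.391] j [ 0.77  0.9   1.51 -0.69  1.73 -0.48]
[ 15.5  -0.4 106. ] [-6.697e+01  4.000e-02 -2.000e-02]
```

View pics/j1s.png

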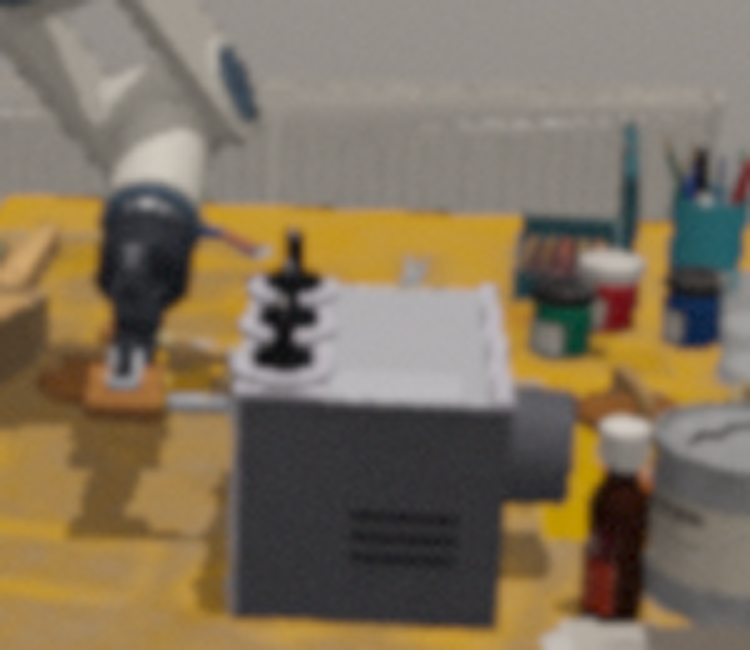

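View pics/j1t.png

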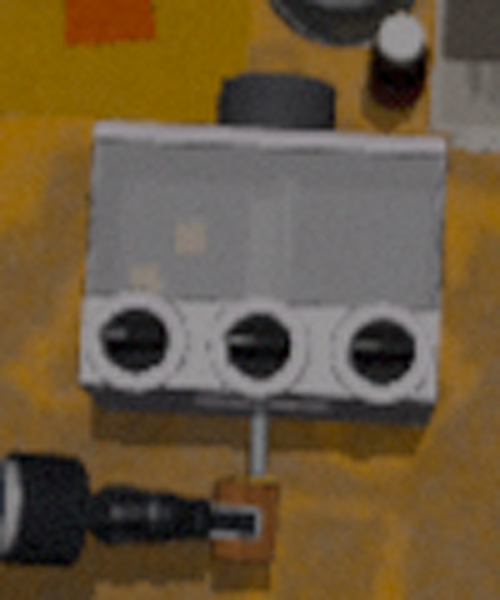

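View pics/j1w.png

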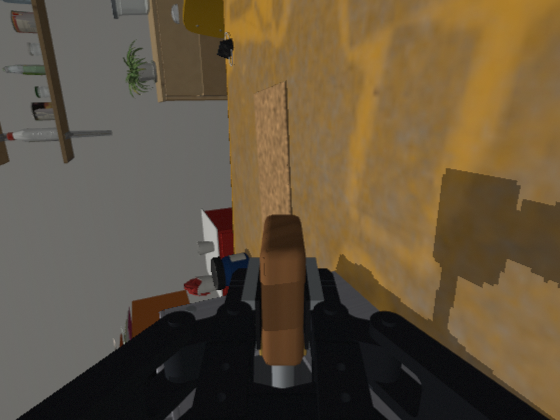

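>>> drive_tool:
  targets: [0, -0.0031, 0.0002, -0.0194, 0, 0, 0, 0, -0.0061, 0.0008, -0.0389, 0, 0, 0, 0, -0.009, 0.0017, -0.0583, 0, 0, 0, 0, -0.0118, 0.0029, -0.0778, 0, 0, 0, 0, -0.0145, 0.0046, -0.0972, 0, 0, 0]

```text
clock: 51.88
eef_pos: [508.7, 200.7, 116.8]
ee_rot: [0.02, 0.961, -0.274, -0.006]
ft_force: [-0.9, -0.4, -1.8]
width: 17.2
```

>>> drive_tool:
  targets: [0, -0.0028, 0.0002, -0.0178, 0, 0, 0, 0, -0.0056, 0.0006, -0.0356, 0, 0, 0, 0, -0.0083, 0.0014, -0.0533, 0, 0, 0, 0, -0.011, 0.0025, -0.0711, 0, 0, 0, 0, -0.0133, 0.0038, -0.0889, 0, 0, 0]

```text
clock: 52.5
eef_pos: [508.1, 193.7, 118.8]
ee_rot: [0.021, 1.0, 0.001, -0.0]
ft_force: [-0.6, 0.0, -1.8]
width: 17.2
```

>>> drive_tool:
  targets: [0, 0, 0, 0, 0, 0, 0, 0, 0, 0, 0, 0, 0, 0]

```text
clock: 52.75
eef_pos: [508.3, 193.8, 118.2]
ee_rot: [0.021, 1.0, -0.002, -0.001]
ft_force: [-0.5, -0.7, -1.9]
width: 17.1
```

```bash
cat > bs.py <<'E'
from h import *
import ik
def bst():
    p0,r0=pose(); T=np.array([[-1,0,0],[0,1,0],[0,0,-1.]]); Rb=r0.as_matrix()@T.T
    print('boat in sander',(ik.S.T@(p0-Rb@[-103.5,0,26.6]-ik.O)).round(1), R.from_matrix(ik.S.T@Rb).as_euler('xyz',degrees=True).round(2))
E
python3 - <<'E'
from bs import *
st(); bst()
p,t=ik.tool(15.5,91.5,0,1,26.6); b=plan(p,t,0,step=(20,9))
snap('top','j2t',(205,120,305,240),5)
E
```

```text
t52.75 w17.1 F [-0.5 -0.7 -1.9] M [ 0.04   0.118 -0.017] ang 177.57 p [508.3 193.8 118.2] z [-0.002 -0.004 -1.   ] j [ 0.36  0.38  1.91 -0.    0.85 -1.16]
boat in sander [15.2 -0.8 91.4] [-0.24  0.1  -0.03]
rows needed 0.0
-0.0015, 0.0012, 0.0002   -0.0007, -0.0003, -0.0001   0
```

View pics/j2t.png

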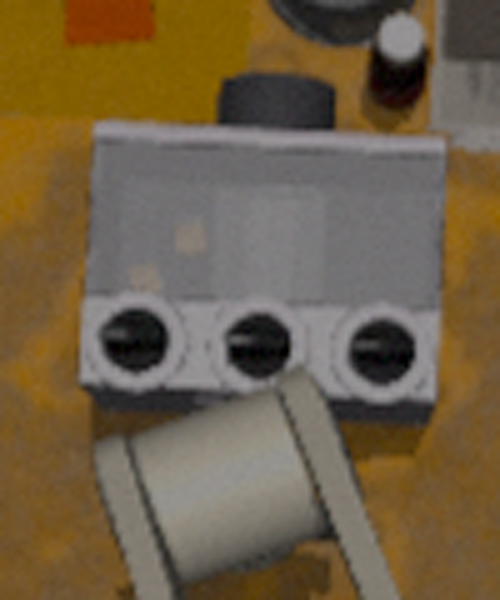

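>>> drive_tool:
  targets: [0.015, 0.001, 0, 0, 0, 0, 0, 0.04, 0.001, 0, 0, 0, 0, 0, 0.07, 0.001, 0, 0, 0, 0, 0, 0.1, 0.001, 0, 0, 0, 0, 0, 0.13, 0.001, 0, 0, 0, 0, 0]

```text
clock: 53.42
eef_pos: [442.0, 197.3, 118.0]
ee_rot: [0.021, 1.0, -0.001, -0.001]
ft_force: [-0.4, 0.2, -2.3]
width: 17.0
```

>>> drive_tool:
  targets: [0.03, 0, 0, 0, 0, 0, 0, 0.06, 0, 0, 0, 0, 0, 0, 0.09, 0, 0, 0, 0, 0, 0, 0.12, 0, 0, 0, 0, 0, 0, 0.15, 0, 0, 0, 0, 0, 0]

```text
clock: 54.05
eef_pos: [367.4, 200.4, 118.2]
ee_rot: [0.021, 1.0, -0.001, -0.001]
ft_force: [-0.5, 0.2, -1.3]
width: 16.8
```

>>> drive_tool:
  targets: [0.03, 0, 0, 0, 0, 0, 0, 0.055, 0, 0, 0, 0, 0, 0, 0.07, 0, 0, 0, 0, 0, 0, 0.08, 0, 0, 0, 0, 0, 0, 0.08, 0, 0, 0, 0, 0, 0]

```text
clock: 54.68
eef_pos: [328.4, 202.1, 118.2]
ee_rot: [0.021, 1.0, -0.001, -0.001]
ft_force: [0.2, 0.0, -2.0]
width: 17.0
```

```bash
python3 - <<'E'
from bs import *
st(); bst()
snap('side','k5s',(150,150,350,300),4)
snap('top','k5t',(205,120,305,240),5)
a=cv2.imread('pics/k5s.png');b=cv2.imread('pics/k5t.png')
E
```

```text
t54.67 w17.0 F [ 0.2  0.  -2. ] M [-0.028  0.051 -0.04 ] ang 177.62 p [328.4 202.1 118.2] z [-0.002 -0.002 -1.   ] j [ 0.55  0.17  2.23 -0.    0.74 -0.98]
boat in sander [-164.9    0.2   91.5] [-0.13  0.1   0.02]
```

View pics/k5s.png

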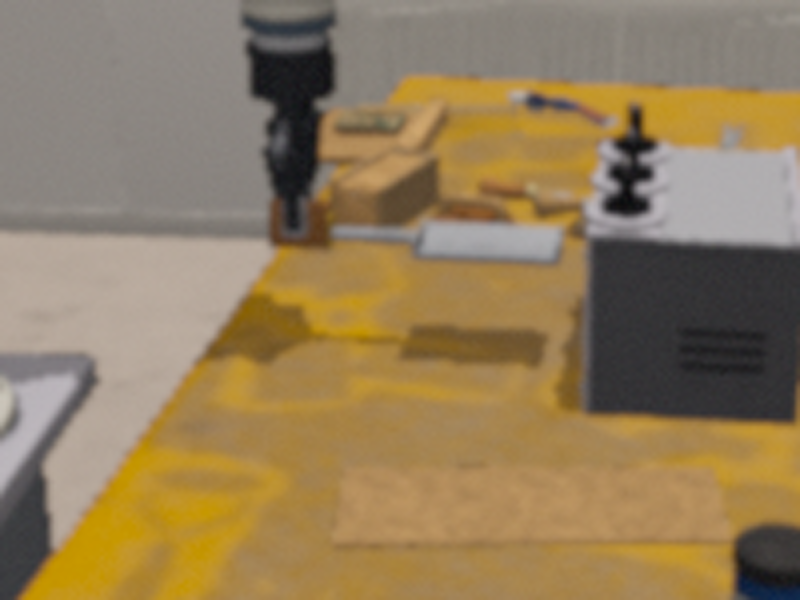

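View pics/k5t.png

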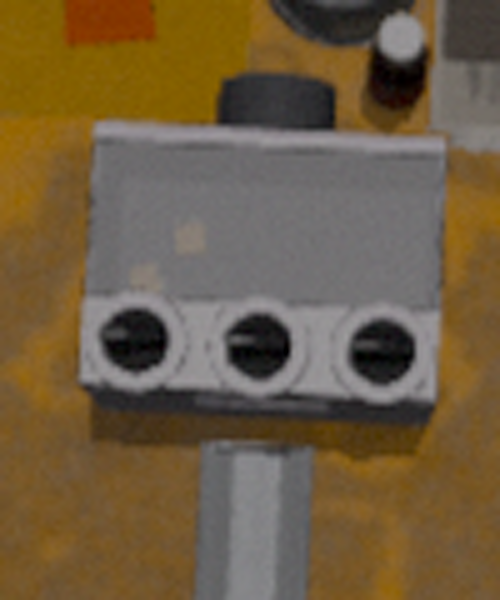

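```bash
python3 - <<'E'
from bs import *
b=plan([334,-91,118.5],Rd(182.8),0,step=(24,9))
E
```

```text
rows needed 12.2
-0.0116, -0.1951, 0.0002   -0.0001, -0.0001, -0.0048   0
-0.0057, -0.1954, 0.0001   -0.0001, -0.0001, -0.0048   0
0.0002, -0.1955, -0.0000   -0.0001, -0.0001, -0.0048   0
```

>>> drive_tool:
  targets: [0, -0.02, 0, 0, 0, 0, 0, -0.003, -0.05, 0, 0, 0, -0.001, 0, -0.006, -0.09, 0, 0, 0, -0.002, 0, -0.009, -0.14, 0, 0, 0, -0.003, 0, -0.012, -0.195, 0, 0, 0, -0.0048, 0]

```text
clock: 55.4
eef_pos: [330.3, 103.2, 118.4]
ee_rot: [0.006, 1.0, -0.001, -0.001]
ft_force: [1.1, -0.1, -2.9]
width: 16.9
```

>>> drive_tool:
  targets: [-0.001, -0.05, 0, 0, 0, -0.001, 0, -0.002, -0.1, 0, 0, 0, -0.002, 0, -0.004, -0.15, 0, 0, 0, -0.003, 0, -0.005, -0.2, 0, 0, 0, -0.004, 0, -0.006, -0.245, 0, 0, 0, -0.005, 0]

```text
clock: 56.02
eef_pos: [331.6, -19.5, 118.7]
ee_rot: [-0.01, 1.0, -0.001, -0.001]
ft_force: [-0.2, 0.4, -1.6]
width: 17.1
```

>>> drive_tool:
  targets: [0, -0.04, 0, 0, 0, -0.001, 0, 0, -0.08, 0, 0, 0, -0.002, 0, 0, -0.11, 0, 0, 0, -0.003, 0, 0, -0.13, 0, 0, 0, -0.004, 0, 0, -0.14, 0, 0, 0, -0.0046, 0]

```text
clock: 56.65
eef_pos: [333.1, -88.7, 118.8]
ee_rot: [-0.024, 1.0, -0.001, -0.001]
ft_force: [0.7, 0.0, -0.3]
width: 16.8
```

```bash
python3 - <<'E'
from bs import *
st()
b=plan([450.3,-91,118.5],Rd(182.8),0,step=(24,9))
b=plan([450.3,-91,40],Rd(182.8),0,ref=b,step=(24,9))
E
```

```text
t56.65 w16.8 F [ 0.7  0.  -0.3] M [ 0.012  0.126 -0.002] ang -177.25 p [333.1 -88.7 118.8] z [-0.002 -0.002 -1.   ] j [-0.26  0.11  2.31 -0.    0.73 -1.88]
rows needed 4.9
-0.2339, -0.0158, 0.0001   -0.0003, -0.0003, -0.0001   0
rows needed 3.3
0.0000, 0.0000, 0.1570   0.0000, 0.0000, 0.0000   0
```

>>> drive_tool:
  targets: [-0.03, -0.002, 0, 0, 0, 0, 0, -0.08, -0.005, 0, 0, 0, 0, 0, -0.14, -0.009, 0, 0, 0, 0, 0, -0.2, -0.012, 0, 0, 0, 0, 0, -0.234, -0.013, 0, 0, 0, 0, 0]

```text
clock: 57.28
eef_pos: [452.8, -88.5, 118.5]
ee_rot: [-0.025, 1.0, -0.001, -0.001]
ft_force: [-1.4, -0.2, -1.8]
width: 17.2
```

>>> drive_tool:
  targets: [0, 0, 0.02, 0, 0, 0, 0, 0, 0, 0.06, 0, 0, 0, 0, 0, 0, 0.1, 0, 0, 0, 0, 0, 0, 0.13, 0, 0, 0, 0, 0, 0, 0.148, 0, 0, 0, 0]

```text
clock: 57.9
eef_pos: [449.3, -89.0, 43.6]
ee_rot: [-0.024, 1.0, -0.001, -0.002]
ft_force: [-0.0, 0.2, -1.1]
width: 17.1
```

>>> drive_tool:
  targets: [0, 0, 0, 0, 0, 0, 0, 0, 0, 0, 0, 0, 0, 0]

```text
clock: 58.15
eef_pos: [450.6, -89.2, 45.0]
ee_rot: [-0.024, 1.0, -0.001, -0.001]
ft_force: [0.5, 1.6, -2.0]
width: 16.9
```

```bash
python3 - <<'E'
from bs import *
st()
snap('side','p1s',(180,190,380,320),4)
snap('top','p1t',(300,160,360,270),6)
b=plan([450.3,-91,30.6],Rd(182.8),0,step=(24,9))
E
```

```text
t58.15 w16.9 F [ 0.5  1.6 -2. ] M [-0.019  0.085 -0.018] ang -177.21 p [450.6 -89.2  45. ] z [-0.001 -0.002 -1.   ] j [-0.2   0.41  2.13 -0.    0.61 -1.81]
rows needed 0.6
0.0011, -0.0034, 0.0291   -0.0004, -0.0002, -0.0000   0
```

View pics/p1s.png

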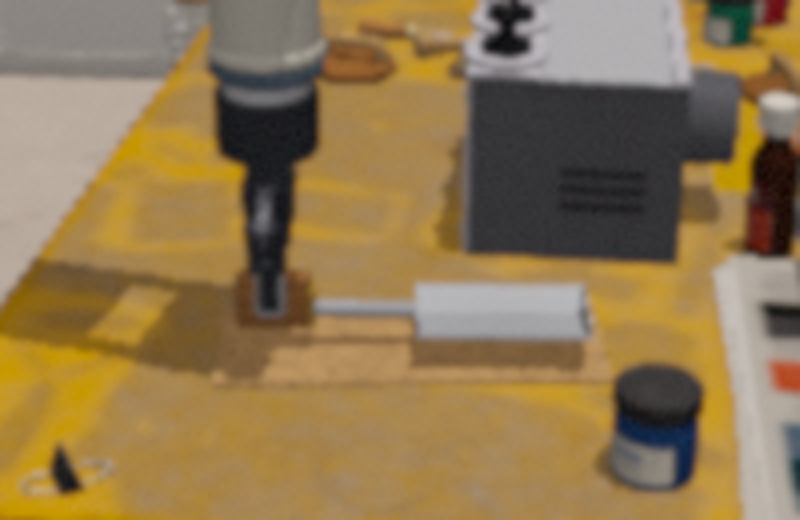

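View pics/p1t.png

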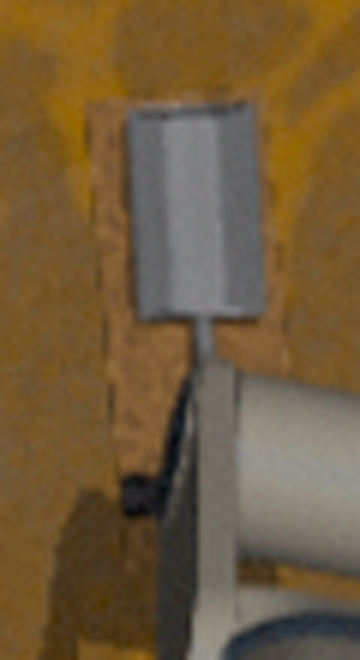

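>>> drive_tool:
  targets: [0, 0.004, 0.005, 0, 0, 0, 0, 0, 0.008, 0.013, 0, 0, 0, 0, 0, 0.008, 0.02, 0, 0, 0, 0, 0, 0.008, 0.025, 0, 0, 0, 0, 0, 0.008, 0.0265, 0, 0, 0, 0]

```text
clock: 58.88
eef_pos: [450.0, -85.1, 31.1]
ee_rot: [-0.024, 1.0, -0.001, -0.001]
ft_force: [-0.7, 0.4, -2.1]
width: 16.8
```

>>> drive_tool:
  targets: [0, 0, 0, 0, 0, 0, 0]

```text
clock: 59.0
eef_pos: [450.1, -85.2, 31.3]
ee_rot: [-0.024, 1.0, -0.001, -0.001]
ft_force: [-0.4, -0.1, -1.5]
width: 16.7
```

```bash
python3 - <<'E'
from bs import *
st()
E
```

```text
t59.00 w16.7 F [-0.4 -0.1 -1.5] M [-0.013  0.132  0.035] ang -177.22 p [450.1 -85.2  31.3] z [-0.002 -0.002 -1.   ] j [-0.19  0.43  2.13 -0.    0.58 -1.8 ]
```

Still about 1 mm up; lower slightly until contact.

>>> drive_tool:
  targets: [0, 0, 0.001, 0, 0, 0, 0, 0, 0, 0.002, 0, 0, 0, 0, 0, 0, 0.002, 0, 0, 0, 0]

```text
clock: 59.38
eef_pos: [450.2, -85.2, 30.6]
ee_rot: [-0.024, 1.0, -0.001, -0.001]
ft_force: [-1.2, 0.6, 4.0]
width: 17.2
```

```bash
python3 - <<'E'
from bs import *
st()
E
```

```text
t59.38 w17.2 F [-1.2  0.6  4. ] M [-0.044  0.223 -0.043] ang -177.21 p [450.2 -85.2  30.6] z [-0.002 -0.002 -1.   ] j [-0.19  0.43  2.13 -0.    0.58 -1.8 ]
```

Contact. Release, then lift.

>>> drive_tool:
  targets: [0, 0, 0, 0, 0, 0, 0.25, 0, 0, 0, 0, 0, 0, 0.5, 0, 0, 0, 0, 0, 0, 0.6, 0, 0, 0, 0, 0, 0, 0.6, 0, 0, 0, 0, 0, 0, 0.6]

```text
clock: 60.0
eef_pos: [450.1, -85.1, 30.3]
ee_rot: [-0.024, 1.0, -0.001, -0.001]
ft_force: [0.9, 0.2, -0.4]
width: 51.0
```

>>> drive_tool:
  targets: [0, 0, -0.04, 0, 0, 0, 0.6, 0, 0, -0.12, 0, 0, 0, 0.6, 0, 0, -0.24, 0, 0, 0, 0.6, 0, 0, -0.36, 0, 0, 0, 0.6, 0, 0, -0.45, 0, 0, 0, 0.6]

```text
clock: 60.62
eef_pos: [450.8, -84.7, 258.1]
ee_rot: [-0.024, 1.0, -0.001, 0.0]
ft_force: [1.6, -0.6, -0.4]
width: 51.1
```

```bash
python3 - <<'E'
from bs import *
st()
snap('wrist','q1')
snap('side','q1s',(180,150,380,320),4)
p,t=ik.tool(0,0,0,1,0)
a=plan([380,100,330],Rd(180),.6)
plan([430,190,230],R.from_euler('y',-40,degrees=True)*Rd(178),.6,ref=a)
E
```

```text
t60.62 w51.1 F [ 1.6 -0.6 -0.4] M [ 0.039 -0.031  0.018] ang -177.21 p [450.8 -84.7 258.1] z [ 0.    -0.003 -1.   ] j [-0.19  0.07  1.96 -0.    1.11 -1.81]
rows needed 3.8
0.1272, 0.3764, -0.1418   -0.0006, 0.0010, 0.0077   0.6
rows needed 4.2
-0.1000, 0.1800, 0.2000   -0.0019, -0.1111, 0.0053   0.6
```

View pics/q1.png

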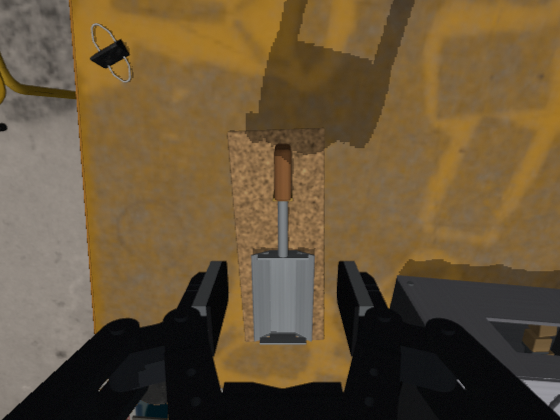

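View pics/q1s.png

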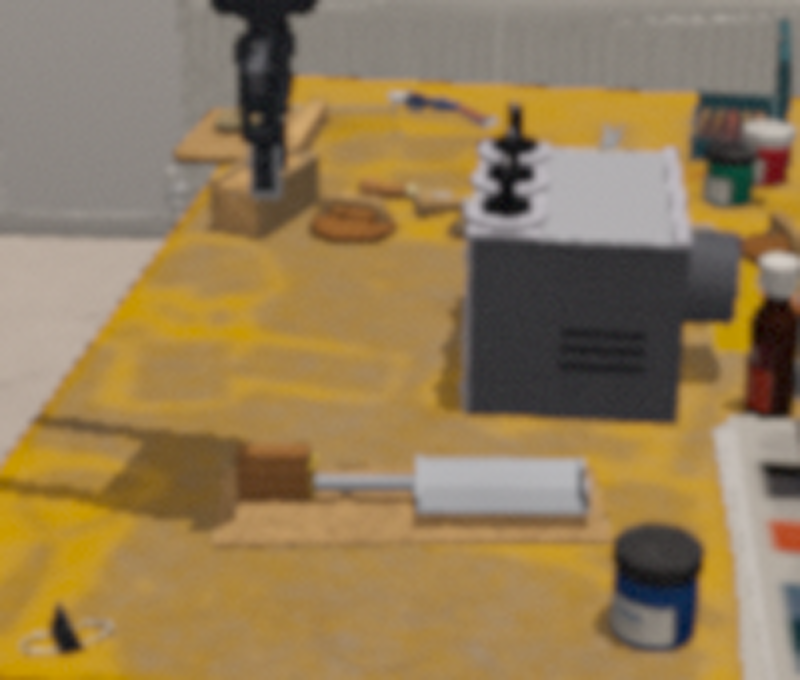

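>>> drive_tool:
  targets: [0.127, 0.376, -0.142, 0, 0, 0.008, 0.6, 0.127, 0.376, -0.142, 0, 0, 0.008, 0.6, 0.127, 0.376, -0.142, 0, 0, 0.008, 0.6, 0.127, 0.376, -0.142, 0, 0, 0.008, 0.6, 0.127, 0.376, -0.142, 0, 0, 0.008, 0.6]

```text
clock: 61.35
eef_pos: [377.6, 101.3, 326.0]
ee_rot: [-0.001, 1.0, -0.001, -0.001]
ft_force: [-0.1, 0.3, -0.1]
width: 51.3
```

```bash
python3 - <<'E'
from bs import *
st()
q=np.array([.3,.1,2.2,0,.7,-1.2])
# look pose from right side toward +y inside: camera near (400,120,230)
for pos,rot in [([430,140,190],R.from_euler('z',20,degrees=True)*R.from_euler('y',-35,degrees=True)*Rd(178))]:
    qq,e=ik.ik(np.array(pos,float),rot,q); print(qq.round(2),e)
    plan(pos,rot,.6)
E
```

```text
t61.35 w51.3 F [-0.1  0.3 -0.1] M [-0.007  0.001  0.03 ] ang -179.92 p [377.6 101.3 326. ] z [-0.001 -0.002 -1.   ] j [ 0.26 -0.11  1.98 -0.    1.28 -1.31]
[ 0.29 -0.06  2.44  0.22  0.15 -1.8 ] 2.270948679349823e-15
rows needed 4.1
-0.1052, 0.0779, 0.2716   -0.0188, -0.0961, -0.0481   0.6
```

```bash
python3 - <<'E'
from bs import *
q=np.array([.3,.1,2.2,0,.7,-1.2])
pos=[420,130,200];rot=R.from_euler('z',18,degrees=True)*R.from_euler('y',-25,degrees=True)*Rd(180)
print(ik.ik(np.array(pos,float),rot,q)); plan(pos,rot,.6)
E
```

```text
(array([ 0.2938491 , -0.07666816,  2.33727798,  0.0199483 ,  0.44480679,
       -1.60721169]), np.float64(1.3927925394400541e-15))
rows needed 3.2
-0.0852, 0.0578, 0.2517   -0.0111, -0.0692, -0.0489   0.6
```

>>> drive_tool:
  targets: [-0.085, 0.058, 0.252, -0.011, -0.069, -0.049, 0.6, -0.085, 0.058, 0.252, -0.011, -0.069, -0.049, 0.6, -0.085, 0.058, 0.252, -0.011, -0.069, -0.049, 0.6, -0.085, 0.058, 0.252, -0.011, -0.069, -0.049, 0.6, -0.085, 0.058, 0.252, -0.011, -0.069, -0.049, 0.6]

```text
clock: 61.98
eef_pos: [421.0, 128.3, 200.6]
ee_rot: [-0.15, 0.965, 0.033, 0.212]
ft_force: [0.4, 0.3, 0.5]
width: 51.1
```

```bash
python3 - <<'E'
from bs import *
st()
im,k=snap('wrist','r1')
im=cv2.convertScaleAbs(im,alpha=2.2,beta=20); sh(im,'r1z',(180,180,420,380),3.2)
t=arm.capture('top'); t=cv2.convertScaleAbs(t,alpha=1.6); sh(t,'r1t',(205,130,305,230),6)
E
```

```text
t61.98 w51.1 F [0.4 0.3 0.5] M [-0.055  0.164  0.038] ang -162.31 p [421.  128.3 200.6] z [ 0.399  0.127 -0.908] j [ 0.29 -0.08  2.34  0.02  0.45 -1.61]
```

View pics/r1z.png

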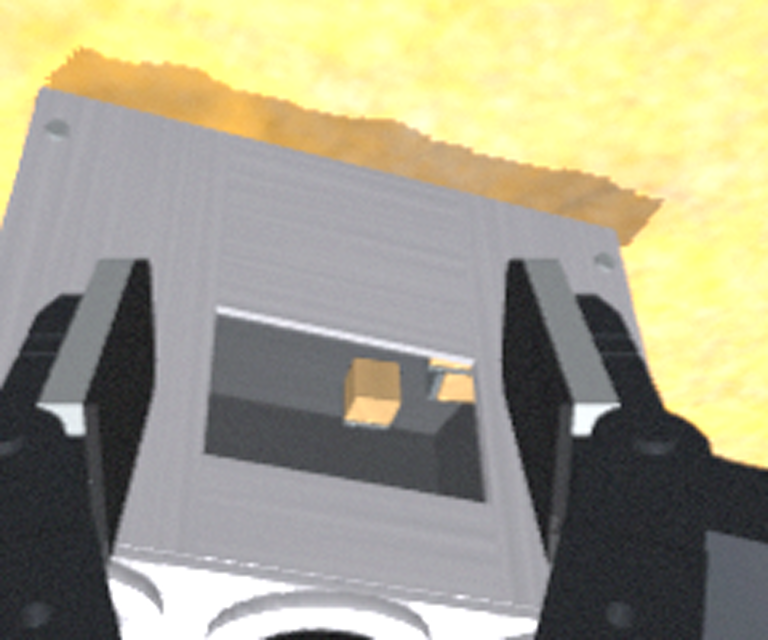

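View pics/r1t.png

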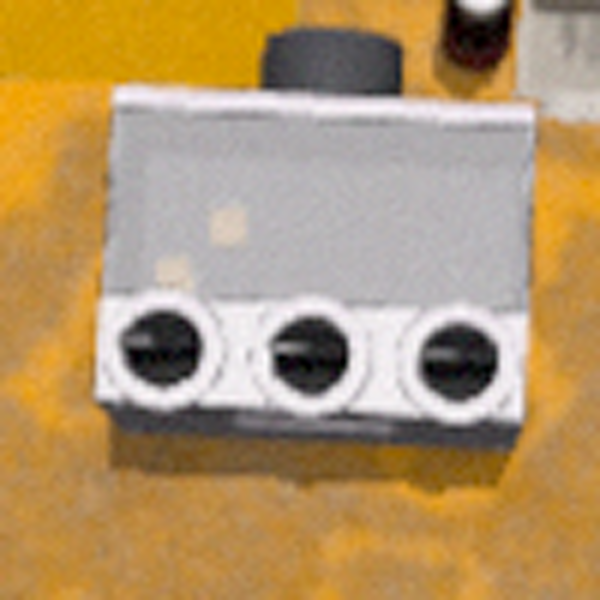

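```bash
python3 - <<'E'
from bs import *
print(arm.hand_in())
E
```

```text
the job is handed in; nothing more can be done
None
```

The job is handed in, at about 62 s of the 210 s allowed.

- **Knobs:** I turned all three clockwise until the end stop pushed back, at 1.26 to 1.42 N m on the wrist.
- **Loading:** All four blanks were there. I placed them in the trough one at a time and saw all four in it before lifting the boat.
- **Tipping:** The loaded boat went level through the slot, and I rolled it 67° about its rod inside the sander. The wrist force showed no contact with the cover at any point.
- **Return:** I drew the boat out and laid it on the mat with its handle towards the robot. It lies about 10 mm left of where it started, nearer the middle of the mat.

**Last checks:**
- The trough is empty and the boat lies flat on the mat.
- All three knobs point crosswise.
- The jar and baren look unmoved by eye; I did not measure them.
- The robot was clear of everything.
- Looking through the slot and the window, I counted three blanks on the sander floor for certain. The fourth was not seen directly; it is probably hidden under the flange. The fall in measured load fits all four having dropped, and none showed anywhere else.
- One disagreement: while carrying the boat, the side camera put it about 2 mm higher than I calculated. The slot left about 13 mm above and below, so I carried on.

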